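Pack the alternator spares and slide the carton to pickup

TASK

Pack every alternator spare that is on the bench (bearing, pulley, regulator, brush holder, terminal block; some may be missing) into the open carton, then close it by folding both end flaps down first and both long flaps flat over them. Finally push the closed carton across the bench, without lifting or tipping it, until it stands centred and square inside the taped rectangle, and leave everything else where it stands.

Things in the scene. Friction and masses are not known exactly. Their poses are not given: they have to be found in the camera images.
- carton: Loose open cardboard carton, 140 mm (x) x 180 mm (y) x 80 mm high outside, walls and floor 4 mm, about 0.4 kg. Origin at the centre of its underside, z up. Four flaps hinged on its top rim; all closed, its top is 87 mm high. Starts 0.4 to 0.6 m to the side of the marked place, turned up to 0.2 rad. Either way round will do at the marked place.
- spot: Marked place on the bench: a flat rectangle outline of pale paper tape (18 mm wide, no height to speak of), clear inside 164 mm (x) x 204 mm (y), so 12 mm wider than the carton all round. Origin at its centre on the bench top; long side along its y.
- end_flap_left (a joint): Flap on the carton's +y end, hinged along the rim at y = +90 mm, z = 80 mm in the carton frame, 50 mm long, 128 mm wide, 3 mm thick. rad: 0 = flat, closed; 1.57 = straight up; about 2 = leaning open outwards (as at the start); stop at 2.5. Stiff crease: stays at any angle, about 1 N at mid-length moves it; push it from outside up, over and down flat.
- end_flap_right (a joint): Flap on the carton's -y end, hinged at y = -90 mm, z = 80 mm; 50 mm long, 128 mm wide, otherwise the same. rad: 0 = flat, closed; 1.57 = straight up; about 2 = leaning open outwards (as at the start); stop at 2.5. Stiff crease: stays at any angle, about 1 N at mid-length moves it; push it from outside up, over and down flat.
- long_flap_far (a joint): Flap on the carton's +x long side, hinged at x = +70 mm, z = 83.5 mm in the carton frame, 68 mm long, 174 mm wide, 3 mm thick; it closes over the end flaps. rad: 0 = flat, closed; 1.57 = straight up; about 2 = leaning open outwards (as at the start); stop at 2.5. Stiff crease: stays at any angle, about 1 N at mid-length moves it; push it from outside up, over and down flat.
- long_flap_near (a joint): Flap on the carton's -x long side, hinged at x = -70 mm, z = 83.5 mm; 68 mm long, 174 mm wide, otherwise the same. rad: 0 = flat, closed; 1.57 = straight up; about 2 = leaning open outwards (as at the start); stop at 2.5. Stiff crease: stays at any angle, about 1 N at mid-length moves it; push it from outside up, over and down flat.
- end_flap_left_edge (a point): Middle of the free edge of the left end flap.
- end_flap_right_edge (a point): Middle of the free edge of the right end flap.
- long_flap_far_edge (a point): Middle of the free edge of the +x long flap.
- long_flap_near_edge (a point): Middle of the free edge of the -x long flap.
- bearing: Spare: steel ball bearing, a ring lying flat, 42 mm outside, 17 mm bore, 14 mm high, 80 g. Origin at the centre of its underside, z up as it lies. May be absent in some starts.
- pulley: Spare: small dark steel belt pulley lying flat, 44 mm across with a V groove round its edge, 20 mm high, 110 g. Origin at the centre of its underside, z up as it lies. May be absent in some starts.
- regulator: Spare: finned aluminium voltage regulator, 34 mm (x) x 50 mm (y) x 22 mm high, 90 g. Origin at the centre of its underside, z up as it lies. May be absent in some starts.
- brush_holder: Spare: black plastic brush holder, base 28 mm (x) x 48 mm (y) x 12 mm high, with a 22 mm square block on it to 24 mm high and a small copper brush, 50 g. Origin at the centre of its underside, z up as it lies. May be absent in some starts.
- terminal_block: Spare: grey plastic terminal block, 26 mm (x) x 52 mm (y) x 16 mm high with four small brass studs to 22 mm, 50 g. Origin at the centre of its underside, z up as it lies. May be absent in some starts.
- multimeter: Yellow multimeter lying flat, 85 x 180 x 36 mm (dial to 49 mm). Not part of the job: leave it where it stands.
- battery: Black sealed battery, 65 x 151 mm, 100 mm high, 2.2 kg. Not part of the job: leave it where it stands.
- egg_cup: White ceramic egg cup, 48 mm wide, 55 mm high. Not part of the job: leave it where it stands.
- screwdriver: Red-handled screwdriver lying on the bench nearest the robot, 200 mm long along its x, handle 26 mm thick; origin under its middle. Not part of the job: leave it where it stands.
- screw_jar: Glass jar of screws with a steel lid, 56 mm wide, 60 mm high. Not part of the job: leave it where it stands.
Not all that is in view belongs to the job. What is meant by the pulley is not orange, pink or red, and is the larger of those in its own colour.

How it is judged:
By the outcome, as a careful person would: the job done as asked, in the order asked, and still so for the second after the job is handed in, with the robot touching nothing.
Of pulley, bearing, regulator, brush_holder, terminal_block only 3 to 5 are there at a start; the rules pass over those that are not, and their reading is None.
At some moment in a run one of carton, pulley, bearing, regulator, brush_holder, terminal_block may be knocked a few centimetres aside while the robot is not near it.
It also fails if it takes over 210 s, if anything falls off the work surface, if the arm or the gripper's body presses on something with over 40 N, if the wrist force passes 120 N, or if a joint passes its speed limit or range.

ROBOT

A 7-joint arm with a two-finger parallel gripper is mounted at the origin on the work surface. World frame = base frame: x ahead of the robot, y to its left, z up, the work surface at z = 0. Lengths are in m, angles in rad, forces in N, time in s.
With the tool pointing down it reaches from about 0.4 to 0.85 m from the base axis. Payload 10.4 kg.
Tool frame: the origin (TCP) lies where the fingers leave the gripper's body, on its centre line; the fingertips stand 70 mm ahead of it and the grasp point (between the pads) lies r.grip_depth ahead of it (r.grip_depth is the distance from the TCP to the grasp point, in m); z points along the fingers, y is the direction in which the jaws open and shut (so a half turn about z gives the same grasp; the last joint's range is limited). The gripper opens to 87 mm and grips with 3 to 60 N. Pads are 19 mm wide; open, the fingers measure 117 mm over their backs; the gripper's body (75 mm by 190 mm) begins 51 mm behind the grasp point.
Start: joints at [-1.185, 0.332, -0.065, 1.46, 0.022, 1.35, -0.088], TCP at [0.248, 0.574, 0.292] pointing down, gripper open.
Joint ranges: [-2.6, 2.6], [-0.5, 2.12], [-1.47, 1.34], [0.16, 2.42], [-1.27, 4.41], [0.06, 2.06], [-2.6, 2.6]. Speed limits (rad/s): [2.22, 2.22, 2.79, 2.79, 3.14, 3.14, 3.14].

INTERFACE

Orientations are given as a unit quaternion [x, y, z, w].
In Python, from bench import monitor, viewer, workorder, nets, r gives the robot as it stands.
- The arm moves only by the tool drive_tool, never from a script. Its argument "plan" is a list of rows, each an object of numbers: "rx", "ry", "rz": the turn, a rotation vector about the tool's x, y, z in units of 360 degrees (1.0 is 360 degrees); "x", "y", "z": the shift along the tool's x, y, z in units of 1000 mm (1.0 is 1000 mm); "fingers": the opening, from 0 (shut) to 1 (fully open). In form: [{"rx": .., "ry": .., "rz": .., "x": .., "y": .., "z": .., "fingers": ..}, ...]. A call has 1 to 12 rows; each row is the pose to reach, as a shift and turn from the pose commanded when the call began, along the tool's axes at that moment, turning the shorter way round; what a row does not reach only later rows make up. A row lasts 1/8 s, in which the tool goes at most 62.5 mm and 10.7 degrees, less where a joint would pass 70% of its speed; a pose out of reach is approached as far as the arm can. A call with a number of a shift or a turn outside -1 to 1 is refused whole. A call with a gripper value outside its range is refused whole. The fingers move at their own pace and stop on an object; "squeeze" is the grip in N (left out, the last holds). Time passes only in rows, so rows that repeat a pose let the fingers close. It gives the time, the measured TCP pose, the force and the opening at its end, in the units of the state.
- monitor.read_state(): the state, without advancing time (a new reading comes with each control period).
- viewer.camera(name): name is "scene" or "top" or "wrist"; returns a dict with "color" (384x512x3 uint8, red, green, blue), "depth" (384x512 float32, m along the optical axis (not along the pixel's ray), 0 where there is no reading), "camera_matrix" (3x3 intrinsics, pixels), "xyz" and "rotation" of the camera in the world. Camera axes: x right, y down, z forward; pixel columns grow to the right and rows downward; lengths in m; the calibration is good to about 2 mm. A picture is of the moment at which its call begins.
- workorder.close_job(): hands the job in, once; it reports no verdict.
Trained networks look in the newest picture that a camera, given by its name, has taken for a name from the list of things; names that differ only in an ending like _2 or _b are one class to them, and where a whole thing is asked for, a point or a joint stands for the part that bears it (a point fixed in the world has none). Each returns a list of dicts, best first, with "confidence" (0 to 1); they miss things now and then, are a little off and sometimes report something else, mostly with a low value. They report only what shows in the picture. A call takes as long as a camera call. They do not tell look-alikes from the thing itself.
- nets.find_in(label, camera): "centre" ([x, y, z] in m, in world coordinates, good to about 4 mm: the middle of the surface that is visible of it).
- nets.regions_of(label, camera): "region" (384x512 bool, what is visible of it).
The state is a dict: "time": time; "joint_positions": joint angles; "joint_vel": joint speeds; "joint_torque": joint torques, N m; "ee_pos": TCP position; "eef_rot": TCP orientation; "ft_force": force on the tool from outside, world axes, zero at the start; "torque": the same for the moment, N m; "width": finger opening in m.
Only numpy, scipy, OpenCV 4.12 (cv2) and the standard library are available. Lean on these libraries where they do the work, as an engineer would, in place of code of your own. Each camera call takes 0.05 s, during which the arm holds its last target.

## Working session

There is one attempt and no reset: what is moved stays moved. The work goes in short steps, Python scripts to look and compute and a tool call to move; the robot and the scene stay as the last step left them, time stands still between calls to the robot, and variables do not carry over. Pictures are saved under pics/ and viewed, and the job is handed in when it is done.

Besides the shell and the picture viewer there is one more tool, called by a JSON object that holds its "api" and its "payload". drive_tool: Moves the arm, as the interface text tells. Its arguments: {"type":"object","properties":{"plan":{"type":"array","items":{"type":"object","properties":{"rx":{"type":"number","minimum":-1,"maximum":1},"ry":{"type":"number","minimum":-1,"maximum":1},"rz":{"type":"number","minimum":-1,"maximum":1},"x":{"type":"number","minimum":-1,"maximum":1},"y":{"type":"number","minimum":-1,"maximum":1},"z":{"type":"number","minimum":-1,"maximum":1},"fingers":{"type":"number"}}}},"squeeze":{"type":"number"}},"required":["plan"]}

```bash
ls -la; mkdir -p pics; cat > h.py <<'E'
import numpy as np, cv2
from bench import monitor, viewer, workorder, nets, r
from scipy.spatial.transform import Rotation as R
def save(c,n): cv2.imwrite('pics/'+n+'.png', cv2.cvtColor(c['color'],cv2.COLOR_RGB2BGR))
def cloud(c):
    K=c['camera_matrix']; d=c['depth']; v,u=np.mgrid[0:d.shape[0],0:d.shape[1]]
    P=np.stack([(u-K[0,2])/K[0,0]*d,(v-K[1,2])/K[1,1]*d,d],-1)
    return P@np.array(c['rotation']).T+np.array(c['xyz'])
E
python3 - <<'E'
from h import *
s=monitor.read_state(); print(s, r.grip_depth)
for n in ['scene','top','wrist']:
    c=viewer.camera(n); save(c,n+'0'); print(n,c['xyz'],c['rotation'],c['camera_matrix'])
    for l in ['carton','spot','bearing','pulley','regulator','brush_holder','terminal_block','multimeter','battery','egg_cup','screwdriver','screw_jar']:
        print(l,[(np.round(x['centre'],3).tolist(),round(x['confidence'],2)) for x in nets.find_in(l,n)])
E
```

```text
total 12
drwxr-xr-x  3 agent agent 4096 Dec  7 14:01 .
drwxr-xr-x 23 root  root  4096 Dec  7 14:01 ..
drwxr-xr-x  2 agent agent 4096 Dec  7 14:01 pics
{'time': 0.0, 'joint_positions': array([-1.18463198,  0.33288964, -0.06471615,  1.46089037,  0.02162305,
        1.34991701, -0.08856144]), 'joint_vel': array([-8.20955788e-04, -4.67464340e-04,  1.32513095e-03, -3.54276352e-04,
       -6.23586717e-04, -7.89157507e-05, -2.80709944e-04]), 'joint_torque': array([ 4.21514260e-04, -6.23258615e+01,  2.46090547e-02, -3.89895773e+01,
       -6.14201557e-02,  3.98478890e-02,  1.65924944e-04]), 'ee_pos': array([0.24831158, 0.57325801, 0.29146715]), 'eef_rot': array([ 2.02972557e-01,  9.79184174e-01, -6.96384025e-04, -1.02927577e-04]), 'ft_force': array([-0.84717512,  0.65929812,  0.22315659]), 'torque': array([-0.00276255, -0.03391435,  0.03350017]), 'width': 0.08664728592971438} 0.051
scene [ 1.00217835 -0.56938896  1.27102871] [ 0.91606672  0.29162622 -0.08748086 -0.26100384] [[466.49759837   0.         262.07918187]
 [  0.         466.49759837 191.81445095]
 [  0.           0.           1.   
[... 1524 characters left out ...]
.037], 0.97), ([0.654, -0.242, 0.114], 0.72), ([0.548, -0.325, 0.105], 0.36)]
battery [([0.789, 0.135, 0.034], 0.61)]
egg_cup [([0.711, 0.038, 0.055], 0.54), ([0.4, 0.004, 0.024], 0.54), ([0.578, -0.246, 0.083], 0.21)]
screwdriver [([0.397, 0.004, 0.019], 0.88)]
screw_jar [([0.726, -0.04, 0.059], 0.87), ([0.542, -0.323, 0.102], 0.19)]
wrist [0.18022513 0.60253233 0.38407824] [0.82809937 0.54349257 0.07544102 0.11478637] [[320.53644138   0.         254.58993229]
 [  0.         320.53644138 189.54624248]
 [  0.           0.           1.        ]]
carton []
spot []
bearing []
pulley []
regulator []
brush_holder []
terminal_block []
multimeter []
battery []
egg_cup []
screwdriver []
screw_jar []
```

View pics/top0.png

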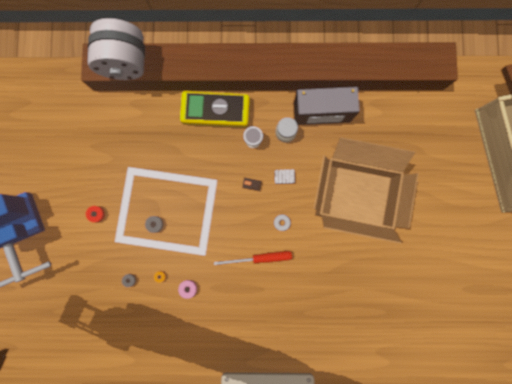

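View pics/scene0.png

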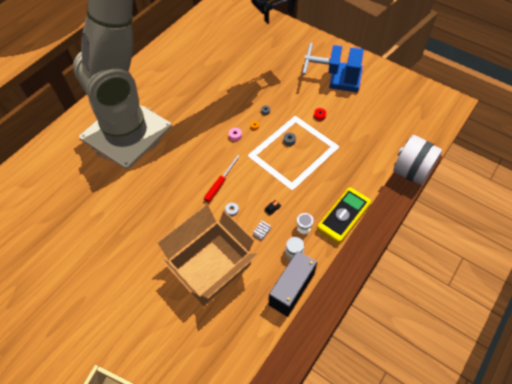

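View pics/wrist0.png

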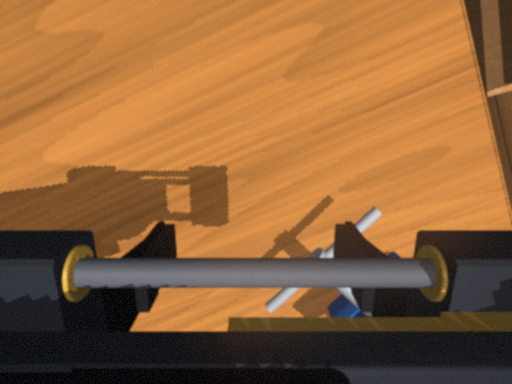

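```bash
sed -i "s/P@np.array(c\['rotation'\]).T/P@R.from_quat(c['rotation']).as_matrix().T/" h.py
python3 - <<'E'
from h import *
for n in ['top','scene']:
    c=viewer.camera(n); P=cloud(c)
    np.savez(n+'0.npz',**{k:c[k] for k in c})
    z=P[...,2]; x=P[...,0];y=P[...,1]
    tb=(abs(z)<.02)&(x>.3)&(x<.75)&(abs(y)<.5)
    A=np.c_[x[tb],y[tb],np.ones(tb.sum())]; co=np.linalg.lstsq(A,z[tb],rcond=None)[0]; print(n,'plane',co,np.median(z[tb]))
    zz=z-(co[0]*x+co[1]*y+co[2])
    m=((zz>.006)&(zz<.07)&(x>.25)&(x<.75)&(y>-.13)&(y<.5)&(c['depth']>0)).astype(np.uint8)
    k,lab,st,_=cv2.connectedComponentsWithStats(m)
    for i in range(1,k):
        if st[i,4]<12: continue
        q=lab==i; top=q&(zz>zz[q].max()-.006)
        pts=np.c_[x[q],y[q]].astype(np.float32); rect=cv2.minAreaRect(pts*1000)
        print(st[i], np.round([x[q].mean(),y[q].mean(),zz[q].max()],3),np.round(rect[0]),np.round(rect[1]),round(rect[2]),c['color'][q].mean(0).round())
    # spot tape white
    w=(c['color'].min(-1)>190)&(abs(zz)<.006)&(y>.1)&(y<.42)&(x>.38)&(x<.7)
    print('spot',cv2.minAreaRect((np.c_[x[w],y[w]]*1000).astype(np.float32)))
E
```

```text
top plane [0.00036825 0.00033308 0.0007773 ] 0.0006010940838591106
[275 121  22  22 397] [ 0.727 -0.046  0.064] [728. -48.] [54. 43.] 90 [165. 156. 150.]
[226 124  21   4  55] [0.749 0.079 0.033] [748.  82.] [53.  3.] 90 [138. 109.  22.]
[244 127  18  21 286] [0.712 0.038 0.06 ] [713.  38.] [45. 43.] 0 [166. 155. 154.]
[274 169  20  15 254] [ 0.615 -0.044  0.026] [616. -44.] [35. 49.] 3 [193. 183. 180.]
[242 177  20  14 195] [0.595 0.041 0.027] [596.  41.] [47. 28.] 79 [118.  82.  60.]
[ 85 206  19  17 246] [0.516 0.45  0.024] [516. 451.] [42. 44.] 11 [195.  70.  48.]
[315 210   5   6  20] [ 0.519 -0.125  0.066] [ 520. -125.] [14.  4.] 7 [133.  93.  55.]
[274 215  16  16 171] [ 0.495 -0.037  0.018] [495. -37.] [39. 39.] 0 [181. 172. 168.]
[145 216  18  17 235] [0.49  0.295 0.025] [490. 295.] [41. 42.] 0 [126. 111. 102.]
[214 250  78  15 477] [0.405 0.008 0.029] [401.  38.] [ 25. 198.] 6 [186.  82.  57.]
[154 271  11  12 102] [0.355 0.278 0.017] [355. 277.] [26. 28.] 89 [198. 133.  35.]
[121 274  15  13 139] [0.346 0.358 0.019] [346. 358.] [32. 32.] 38 [124. 107.  97.]
[178 280  18  1
[... 669 characters left out ...]
4 155  36  47 281] [0.408 0.002 0.031] [401.  36.] [ 25. 200.] 8 [211.  55.  37.]
[265 198  17  16 132] [0.598 0.038 0.031] [596.  42.] [53. 32.] 82 [85. 55. 39.]
[226 202  13  13 116] [ 0.497 -0.039  0.019] [496. -37.] [38. 47.] 37 [204. 199. 196.]
[298 213  16  20 237] [0.717 0.034 0.06 ] [715.  37.] [45. 49.] 22 [185. 176. 177.]
[253 220  19  20 194] [ 0.617 -0.047  0.028] [615. -45.] [42. 57.] 14 [194. 179. 176.]
[218 226   4   9  13] [ 0.52  -0.129  0.059] [ 520. -129.] [ 2. 10.] 84 [81. 54. 32.]
[285 237  18  23 260] [ 0.732 -0.056  0.066] [730. -51.] [40. 55.] 0 [191. 189. 188.]
spot ((524.7410888671875, 266.93536376953125), (246.65640258789062, 205.09344482421875), 81.89448547363281)
```

```bash
cat > carton.py <<'E'
from h import *
def carton(c,approx=None,verbose=True):
    P=cloud(c); m=None
    x,y,z=P[...,0],P[...,1],P[...,2]
    q=(x>.35)&(x<.8)&(y<-.08)&(y>-.45)&(z>.006)&(z<.2)
    return P,q
E
python3 - <<'E'
from carton import *
c=viewer.camera('top'); P,q=carton(c); x,y,z=P[...,0],P[...,1],P[...,2]
big=cv2.resize(cv2.cvtColor(c['color'],cv2.COLOR_RGB2BGR)[130:250,300:430],None,fx=5,fy=5,interpolation=cv2.INTER_CUBIC); cv2.imwrite('pics/c1.png',big)
zz=(np.clip(z[130:250,300:430],0,.15)/.15*255).astype(np.uint8); cv2.imwrite('pics/z1.png',cv2.resize(cv2.applyColorMap(zz,cv2.COLORMAP_JET),None,fx=5,fy=5,interpolation=cv2.INTER_NEAREST))
for n in [.004]:
    f=(abs(z-.0045)<.004)&(x>.46)&(x<.66)&(y<-.15)&(y>-.36)
    k,l,s,_=cv2.connectedComponentsWithStats(f.astype(np.uint8)); print(s)
    i=1+s[1:,4].argmax(); print(cv2.minAreaRect((P[l==i][:,:2]*1000).astype(np.float32)))
for lo,hi in [(.07,.08),(.078,.086),(.086,.095),(.095,.105),(.105,.115),(.115,.125),(.125,.15)]:
    g=q&(z>lo)&(z<hi); 
    k,l,s,ce=cv2.connectedComponentsWithStats(g.astype(np.uint8),connectivity=8)
    for i in range(1,k):
        if s[i,4]>10: print(lo,hi,s[i],np.round(cv2.boxPoints(cv2.minAreaRect((P[l==i][:,:2]*1000).astype(np.float32)))).tolist())
E
```

```text
[[     0      0    512    384 193628]
 [   348    161      1      1      1]
 [   363    164      1      1      1]
 [   324    166     67     59   2857]
 [   373    166      1      1      1]
 [   378    167      1      1      1]
 [   384    168      1      1      1]
 [   389    169      1      1      1]
 [   393    170      1      1      1]
 [   398    171      2      1      2]
 [   403    172      1      2      2]
 [   393    227     13      9     33]
 [   325    229      2      1      2]
 [   328    229      9      6     24]
 [   325    231      2      2      3]
 [   325    233      4      3      5]
 [   339    233     10      4     20]
 [   401    232      2      5      5]
 [   335    235      2      2      2]
 [   338    235      1      2      2]
 [   349    234      9      3     12]
 [   359    235      1      1      1]
 [   404    234      1      1      1]
 [   361    236      1      1      1]
 [   364    236      1      1      1]]
((567.6614379882812, -233.24050903320312), (160.763916015625, 126.85977935791016), 78.73957824707031)
0.07 0.08 [300 115  21   3  28] [[755.0, -80.0]
[... 3447 characters left out ...]
 155  12  55 111] [[523.0, -110.0], [648.0, -135.0], [650.0, -127.0], [525.0, -102.0]]
0.115 0.125 [404 173  13  55 163] [[482.0, -316.0], [608.0, -341.0], [609.0, -334.0], [484.0, -309.0]]
0.115 0.125 [322 221  76  17 144] [[459.0, -294.0], [465.0, -295.0], [499.0, -124.0], [493.0, -123.0]]
0.125 0.15 [337 137  78  22 547] [[641.0, -330.0], [656.0, -333.0], [690.0, -162.0], [675.0, -159.0]]
0.125 0.15 [407 173  11  55 115] [[482.0, -320.0], [607.0, -343.0], [608.0, -337.0], [483.0, -314.0]]
0.125 0.15 [314 198   3  11  13] [[525.0, -106.0], [549.0, -110.0], [549.0, -107.0], [526.0, -103.0]]
0.125 0.15 [323 223  78  21 407] [[447.0, -291.0], [460.0, -294.0], [494.0, -123.0], [481.0, -121.0]]
```

View pics/c1.png

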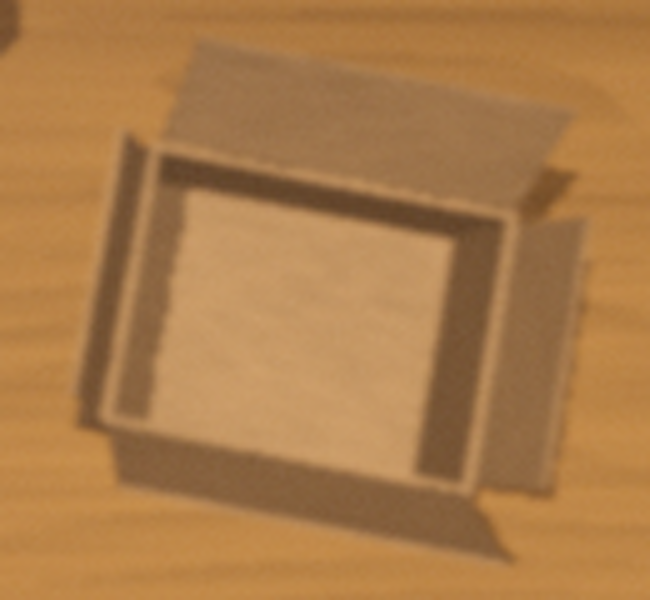

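View pics/z1.png

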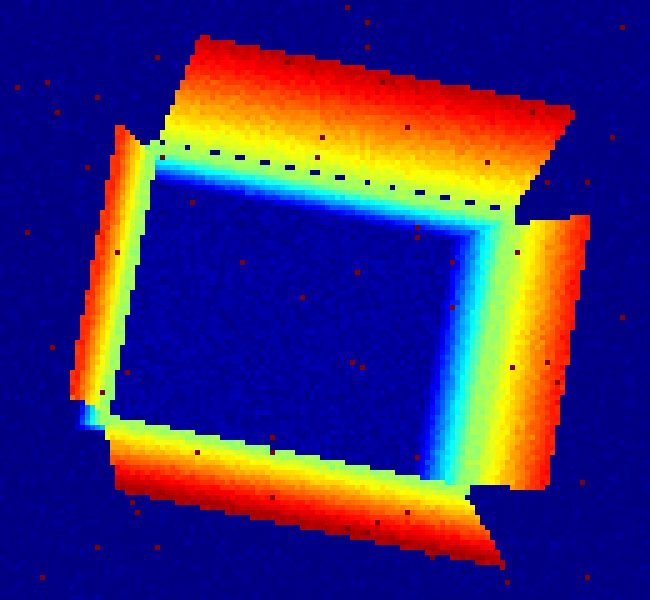

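```bash
cat > go.py <<'E'
# usage: python3 go.py  x y z az  [x y z az ...]  az = azimuth of tool y in deg, tool pointing down
import sys; from h import *
s=monitor.read_state(); p=s['ee_pos']; R0=R.from_quat(s['eef_rot'])
print('t',round(s['time'],2),'p',p.round(4),'az',round(np.degrees(np.arctan2(*R0.as_matrix()[[1,0],1])),2),'F',s['ft_force'].round(1),'w',round(s['width'],4),'q',s['joint_positions'].round(2))
a=list(map(float,sys.argv[1:]))
for i in range(0,len(a),4):
    x,y,z,az=a[i:i+4]; t=np.radians(az); yv=np.array([np.cos(t),np.sin(t),0]); zv=np.array([0,0,-1.]); xv=np.cross(yv,zv)
    R1=R.from_matrix(np.c_[xv,yv,zv])
    d=R0.inv().apply(np.array([x,y,z])-p); w=(R0.inv()*R1).as_rotvec()/2/np.pi
    print('to',a[i:i+4],'xyz',d.round(4).tolist(),'r',w.round(4).tolist(),'rows>=',np.ceil(max(np.linalg.norm(d)/.0625,np.linalg.norm(w)*360/10.7)))
E
python3 go.py 0.490 0.294 0.20 -11.3 .49 .294 .073 -11.3
```

```text
t 2.1 p [0.2485 0.5735 0.2923] az 66.57 F [ 0.2  0.3 -0.2] w 0.087 q [-1.18  0.33 -0.06  1.46  0.02  1.35 -0.09]
to [0.49, 0.294, 0.2, -11.3] xyz [-0.3327, -0.1605, 0.0923] r [0.0, -0.0, 0.2163] rows>= 8.0
to [0.49, 0.294, 0.073, -11.3] xyz [-0.3327, -0.1605, 0.2193] r [0.0, -0.0, 0.2163] rows>= 8.0
```

{"api": "drive_tool", "payload": {"plan": [{"x":-0.333,"y":-0.161,"z":0.092,"rz":0.216,"fingers":0.85},{"x":-0.333,"y":-0.161,"z":0.092,"rz":0.216,"fingers":0.85},{"x":-0.333,"y":-0.161,"z":0.092,"rz":0.216,"fingers":0.85},{"x":-0.333,"y":-0.161,"z":0.092,"rz":0.216,"fingers":0.85},{"x":-0.333,"y":-0.161,"z":0.092,"rz":0.216,"fingers":0.85},{"x":-0.333,"y":-0.161,"z":0.092,"rz":0.216,"fingers":0.85},{"x":-0.333,"y":-0.161,"z":0.092,"rz":0.216,"fingers":0.85},{"x":-0.333,"y":-0.161,"z":0.092,"rz":0.216,"fingers":0.85},{"x":-0.333,"y":-0.161,"z":0.092,"rz":0.216,"fingers":0.85},{"x":-0.333,"y":-0.161,"z":0.092,"rz":0.216,"fingers":0.85},{"x":-0.333,"y":-0.161,"z":0.092,"rz":0.216,"fingers":0.85},{"x":-0.333,"y":-0.161,"z":0.092,"rz":0.216,"fingers":0.85}]}}

```text
validation failed for argument at $.pl...
```

```bash
python3 go.py .49 .294 .073 -11.3; python3 - <<'E'
from h import *
c=viewer.camera('wrist'); save(c,'w1'); P=cloud(c)
z=P[...,2]; m=((z>.006)&(z<.03)&(np.hypot(P[...,0]-.49,P[...,1]-.294)<.08)).astype(np.uint8)
q=m>0; print(cv2.minAreaRect((P[q][:,:2]*1000).astype(np.float32)),q.sum())
E
```

```text
t 2.1 p [0.2485 0.5735 0.2923] az 66.57 F [ 0.2  0.3 -0.2] w 0.087 q [-1.18  0.33 -0.06  1.46  0.02  1.35 -0.09]
to [0.49, 0.294, 0.073, -11.3] xyz [-0.3327, -0.1605, 0.2193] r [0.0, -0.0, 0.2163] rows>= 8.0
((0.0, 0.0), (0.0, 0.0), 0.0) 0
```

View pics/w1.png

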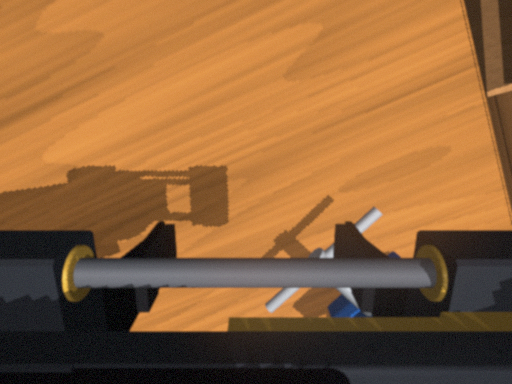

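{"api": "drive_tool", "payload": {"plan": [{"rx":0,"ry":0,"rz":0.216,"x":-0.333,"y":-0.161,"z":0.092,"fingers":0.85},{"rx":0,"ry":0,"rz":0.216,"x":-0.333,"y":-0.161,"z":0.092,"fingers":0.85},{"rx":0,"ry":0,"rz":0.216,"x":-0.333,"y":-0.161,"z":0.092,"fingers":0.85},{"rx":0,"ry":0,"rz":0.216,"x":-0.333,"y":-0.161,"z":0.092,"fingers":0.85},{"rx":0,"ry":0,"rz":0.216,"x":-0.333,"y":-0.161,"z":0.092,"fingers":0.85},{"rx":0,"ry":0,"rz":0.216,"x":-0.333,"y":-0.161,"z":0.092,"fingers":0.85},{"rx":0,"ry":0,"rz":0.216,"x":-0.333,"y":-0.161,"z":0.092,"fingers":0.85},{"rx":0,"ry":0,"rz":0.216,"x":-0.333,"y":-0.161,"z":0.092,"fingers":0.85},{"rx":0,"ry":0,"rz":0.216,"x":-0.333,"y":-0.161,"z":0.092,"fingers":0.85},{"rx":0,"ry":0,"rz":0.216,"x":-0.333,"y":-0.161,"z":0.092,"fingers":0.85},{"rx":0,"ry":0,"rz":0.216,"x":-0.333,"y":-0.161,"z":0.092,"fingers":0.85}]}}

```text
time: 3.52
ee_pos: [0.4899, 0.2936, 0.2004]
eef_rot: [0.772, 0.635, 0.0, -0.0]
ft_force: [-0.0, 0.1, 0.1]
width: 0.074
```

```bash
python3 go.py .49 .294 .073 -11.3; python3 - <<'E'
from h import *
c=viewer.camera('wrist'); save(c,'w2'); P=cloud(c)
z=P[...,2]; m=((z>.006)&(z<.03)&(np.hypot(P[...,0]-.49,P[...,1]-.294)<.08)).astype(np.uint8)
q=m>0; print(cv2.minAreaRect((P[q][:,:2]*1000).astype(np.float32)),q.sum())
E
```

```text
t 3.52 p [0.4899 0.2936 0.2004] az -11.12 F [-0.   0.1  0.1] w 0.074 q [-0.87  0.28  0.29  1.74 -0.09  1.13 -0.74]
to [0.49, 0.294, 0.073, -11.3] xyz [0.0004, 0.0, 0.1274] r [0.0, -0.0, 0.0005] rows>= 3.0
((489.7315673828125, 294.7606506347656), (43.371097564697266, 42.61512756347656), 80.25918579101562) 1884
```

View pics/w2.png

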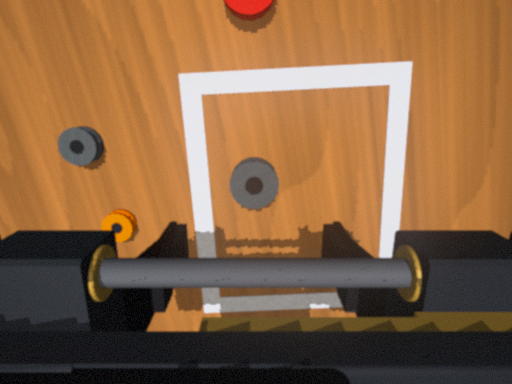

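{"api": "drive_tool", "payload": {"squeeze": 20, "plan": [{"rx":0,"ry":0,"rz":0,"x":0.0005,"y":0,"z":0.06,"fingers":0.85},{"rx":0,"ry":0,"rz":0,"x":0.0005,"y":0,"z":0.115,"fingers":0.85},{"rx":0,"ry":0,"rz":0,"x":0.0005,"y":0,"z":0.1265,"fingers":0.85},{"rx":0,"ry":0,"rz":0,"x":0.0005,"y":0,"z":0.1265,"fingers":0.85},{"rx":0,"ry":0,"rz":0,"x":0.0005,"y":0,"z":0.1265,"fingers":0.3},{"rx":0,"ry":0,"rz":0,"x":0.0005,"y":0,"z":0.1265,"fingers":0.3},{"rx":0,"ry":0,"rz":0,"x":0.0005,"y":0,"z":0.1265,"fingers":0.3},{"rx":0,"ry":0,"rz":0,"x":0.0005,"y":0,"z":0.1265,"fingers":0.3},{"rx":0,"ry":0,"rz":0,"x":0.0005,"y":0,"z":0.07,"fingers":0.3},{"rx":0,"ry":0,"rz":0,"x":0.0005,"y":0,"z":0.0,"fingers":0.3}]}}

```text
time: 4.82
ee_pos: [0.4894, 0.2934, 0.1934]
eef_rot: [0.773, 0.635, -0.001, 0.0]
ft_force: [0.8, 0.6, -0.3]
width: 0.0433
```

```bash
cat > cpt.py <<'E'
# carton coords -> world ; usage cpt.py cx cy yawdeg dx dy
import numpy as np,sys
cx,cy,a,dx,dy=map(float,sys.argv[1:]); t=np.radians(a); print(cx+dx*np.cos(t)-dy*np.sin(t), cy+dx*np.sin(t)+dy*np.cos(t))
E
python3 cpt.py .567 -.226 -11.3 0 .037; python3 cpt.py .567 -.226 -11.3 0 -.037; python3 cpt.py .567 -.226 -11.3 0.03 0; python3 cpt.py .567 -.226 -11.3 -.03 0
python3 go.py .574 -.19 .2 -101.3
```

```text
0.5742500073369731 -0.18971725763377534
0.5597499926630268 -0.2622827423662247
0.5964184397563983 -0.23187838432727553
0.5375815602436016 -0.22012161567272448
t 4.83 p [0.4894 0.2934 0.1934] az -11.19 F [ 0.8  0.6 -0.3] w 0.0433 q [-0.87  0.29  0.3   1.74 -0.09  1.12 -0.74]
to [0.574, -0.19, 0.2, -101.3] xyz [-0.4579, 0.1767, -0.006] r [0.0001, 0.0004, 0.2503] rows>= 9.0
```

{"api": "drive_tool", "payload": {"plan": [{"rx":0,"ry":0,"rz":0.03,"x":-0.04,"y":0.015,"z":-0.04,"fingers":0.3},{"rx":0,"ry":0,"rz":0.25,"x":-0.458,"y":0.177,"z":-0.045,"fingers":0.3},{"rx":0,"ry":0,"rz":0.25,"x":-0.458,"y":0.177,"z":-0.045,"fingers":0.3},{"rx":0,"ry":0,"rz":0.25,"x":-0.458,"y":0.177,"z":-0.045,"fingers":0.3},{"rx":0,"ry":0,"rz":0.25,"x":-0.458,"y":0.177,"z":-0.045,"fingers":0.3},{"rx":0,"ry":0,"rz":0.25,"x":-0.458,"y":0.177,"z":-0.045,"fingers":0.3},{"rx":0,"ry":0,"rz":0.25,"x":-0.458,"y":0.177,"z":-0.045,"fingers":0.3},{"rx":0,"ry":0,"rz":0.25,"x":-0.458,"y":0.177,"z":-0.045,"fingers":0.3},{"rx":0,"ry":0,"rz":0.25,"x":-0.458,"y":0.177,"z":-0.045,"fingers":0.3},{"rx":0,"ry":0,"rz":0.25,"x":-0.458,"y":0.177,"z":-0.045,"fingers":0.3},{"rx":0,"ry":0,"rz":0.25,"x":-0.458,"y":0.177,"z":-0.045,"fingers":0.3}]}}

```text
time: 6.2
ee_pos: [0.575, -0.1882, 0.2374]
eef_rot: [0.995, -0.096, -0.0, -0.0]
ft_force: [0.5, -0.3, -1.7]
width: 0.0433
```

```bash
python3 go.py .574 -.19 .13 -101.3; python3 - <<'E'
from h import *
for n in ['wrist','top']:
    c=viewer.camera(n); save(c,n+'3')
E
```

```text
t 6.2 p [ 0.575  -0.1882  0.2374] az -100.98 F [ 0.5 -0.3 -1.7] w 0.0433 q [-0.36  0.4   0.77  1.62 -0.29  1.24 -1.3 ]
to [0.574, -0.19, 0.13, -101.3] xyz [-0.0006, 0.0021, 0.1074] r [-0.0001, 0.0001, 0.0009] rows>= 2.0
```

View pics/wrist3.png

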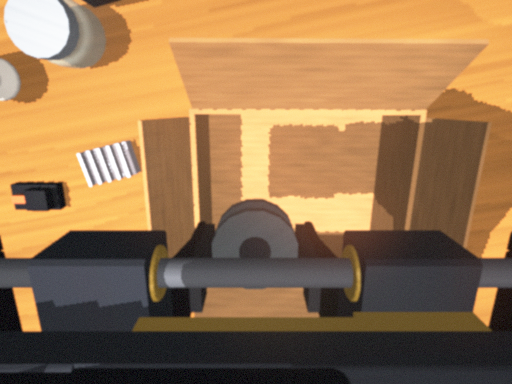

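View pics/top3.png

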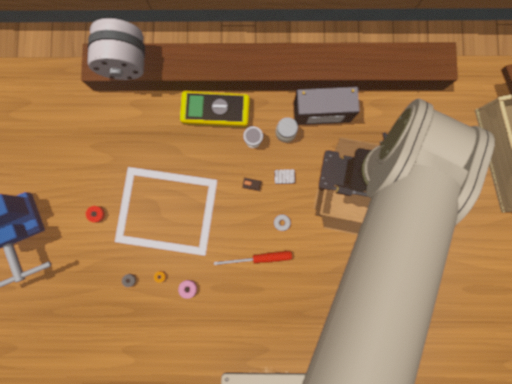

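{"api": "drive_tool", "payload": {"plan": [{"rx":0,"ry":0,"rz":0.001,"x":-0.0006,"y":0.002,"z":0.055,"fingers":0.3},{"rx":0,"ry":0,"rz":0.001,"x":-0.0006,"y":0.002,"z":0.105,"fingers":0.3},{"rx":0,"ry":0,"rz":0.001,"x":-0.0006,"y":0.002,"z":0.105,"fingers":0.3},{"rx":0,"ry":0,"rz":0.001,"x":-0.0006,"y":0.002,"z":0.105,"fingers":0.65},{"rx":0,"ry":0,"rz":0.001,"x":-0.0006,"y":0.002,"z":0.105,"fingers":0.65},{"rx":0,"ry":0,"rz":0.001,"x":-0.0006,"y":0.002,"z":0.105,"fingers":0.65},{"rx":0,"ry":0,"rz":0.001,"x":-0.0006,"y":0.002,"z":0.05,"fingers":0.65},{"rx":0,"ry":0,"rz":0.001,"x":-0.0006,"y":0.002,"z":0.0,"fingers":0.65}]}}

```text
time: 7.3
ee_pos: [0.5739, -0.1917, 0.2399]
eef_rot: [0.995, -0.101, 0.0, 0.0]
ft_force: [0.7, 0.4, 0.8]
width: 0.0567
```

```bash
cat > item.py <<'E'
import sys; from h import *
x0,y0,rad=map(float,sys.argv[1:4]); cam=sys.argv[4]
c=viewer.camera(cam); P=cloud(c); save(c,sys.argv[5]); z=P[...,2]
q=(z>.006)&(z<.04)&(np.hypot(P[...,0]-x0,P[...,1]-y0)<rad)
k,l,s,_=cv2.connectedComponentsWithStats(q.astype(np.uint8))
for i in range(1,k):
    if s[i,4]>30: print(np.round(np.array(cv2.minAreaRect((P[l==i][:,:2]*1000).astype(np.float32))[0])),[np.round(v) for v in cv2.minAreaRect((P[l==i][:,:2]*1000).astype(np.float32))[1:]],P[l==i][:,2].max().round(3))
E
python3 item.py .6 0 .09 top t4;python3 item.py .6 0 .09 scene s4
python3 go.py .596 .0415 .2 -10 .6155 -.0445 .2 3
```

```text
[616. -44.] [array([35., 48.]), np.float64(2.0)] 0.026
[596.  41.] [array([47., 28.]), np.float64(79.0)] 0.029
[597.  40.] [array([49., 29.]), np.float64(82.0)] 0.029
[616. -43.] [array([35., 58.]), np.float64(4.0)] 0.028
t 7.4 p [ 0.576 -0.193  0.244] az -101.57 F [ 1.   0.7 -0.3] w 0.0561 q [-0.36  0.39  0.78  1.62 -0.29  1.24 -1.3 ]
to [0.596, 0.0415, 0.2, -10.0] xyz [-0.0278, -0.2337, 0.0439] r [0.0011, -0.0012, -0.2544] rows>= 9.0
to [0.6155, -0.0445, 0.2, 3.0] xyz [0.0085, -0.1534, 0.0442] r [0.0013, -0.0011, -0.2905] rows>= 10.0
```

View pics/s4.png

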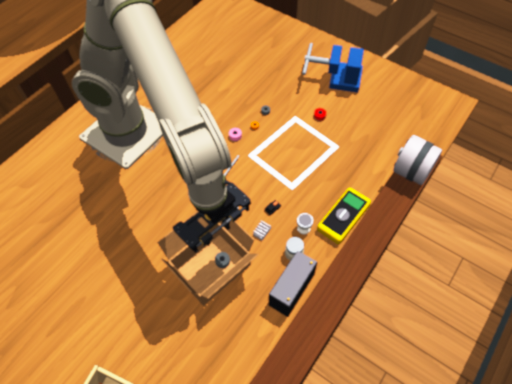

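{"api": "drive_tool", "payload": {"plan": [{"rx":0.0013,"ry":-0.0011,"rz":-0.29,"x":0.0085,"y":-0.153,"z":0.02,"fingers":0.75},{"rx":0.0013,"ry":-0.0011,"rz":-0.29,"x":0.0085,"y":-0.153,"z":0.02,"fingers":0.75},{"rx":0.0013,"ry":-0.0011,"rz":-0.29,"x":0.0085,"y":-0.153,"z":0.02,"fingers":0.75},{"rx":0.0013,"ry":-0.0011,"rz":-0.29,"x":0.0085,"y":-0.153,"z":0.02,"fingers":0.75},{"rx":0.0013,"ry":-0.0011,"rz":-0.29,"x":0.0085,"y":-0.153,"z":0.02,"fingers":0.75},{"rx":0.0013,"ry":-0.0011,"rz":-0.29,"x":0.0085,"y":-0.153,"z":0.05,"fingers":0.75},{"rx":0.0013,"ry":-0.0011,"rz":-0.29,"x":0.0085,"y":-0.153,"z":0.08,"fingers":0.75},{"rx":0.0013,"ry":-0.0011,"rz":-0.29,"x":0.0085,"y":-0.153,"z":0.11,"fingers":0.75},{"rx":0.0013,"ry":-0.0011,"rz":-0.29,"x":0.0085,"y":-0.153,"z":0.11,"fingers":0.75},{"rx":0.0013,"ry":-0.0011,"rz":-0.29,"x":0.0085,"y":-0.153,"z":0.11,"fingers":0.75},{"rx":0.0013,"ry":-0.0011,"rz":-0.29,"x":0.0085,"y":-0.153,"z":0.11,"fingers":0.75}]}}

```text
time: 8.78
ee_pos: [0.6129, -0.0435, 0.1278]
eef_rot: [0.69, 0.724, -0.002, -0.004]
ft_force: [-0.0, 0.3, -0.7]
width: 0.0653
```

```bash
python3 go.py .6155 -.044 .073 3; python3 item.py .615 -.045 .05 wrist w5;
```

```text
t 8.78 p [ 0.6129 -0.0435  0.1278] az 2.8 F [-0.   0.3 -0.7] w 0.0653 q [-0.28  0.47  0.35  1.68 -0.18  1.04  0.18]
to [0.6155, -0.044, 0.073, 3.0] xyz [-0.0007, 0.003, 0.0548] r [-0.0014, -0.0004, -0.0006] rows>= 1.0
[615. -44.] [array([34., 47.]), np.float64(3.0)] 0.023
```

View pics/w5.png

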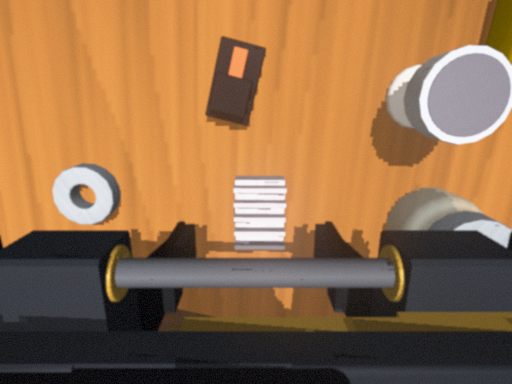

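{"api": "drive_tool", "payload": {"plan": [{"rx":-0.0014,"ry":0,"rz":0,"x":-0.0007,"y":0.003,"z":0.04,"fingers":0.75},{"rx":-0.0014,"ry":0,"rz":0,"x":-0.0007,"y":0.003,"z":0.054,"fingers":0.75},{"rx":-0.0014,"ry":0,"rz":0,"x":-0.0007,"y":0.003,"z":0.054,"fingers":0.75},{"rx":-0.0014,"ry":0,"rz":0,"x":-0.0007,"y":0.003,"z":0.054,"fingers":0.2},{"rx":-0.0014,"ry":0,"rz":0,"x":-0.0007,"y":0.003,"z":0.054,"fingers":0.2},{"rx":-0.0014,"ry":0,"rz":0,"x":-0.0007,"y":0.003,"z":0.054,"fingers":0.2},{"rx":-0.0014,"ry":0,"rz":0,"x":-0.0007,"y":0.003,"z":0.054,"fingers":0.2},{"rx":-0.0014,"ry":0,"rz":0,"x":-0.0007,"y":0.003,"z":0.0,"fingers":0.2},{"rx":-0.0014,"ry":0,"rz":0,"x":-0.0007,"y":0.003,"z":-0.06,"fingers":0.2},{"rx":-0.0014,"ry":0,"rz":0,"x":-0.0007,"y":0.003,"z":-0.11,"fingers":0.2}]}}

```text
time: 10.07
ee_pos: [0.6169, -0.0442, 0.2401]
eef_rot: [0.689, 0.724, 0.001, -0.0]
ft_force: [0.7, 0.0, -0.9]
width: 0.0335
```

```bash
python3 go.py .597 -.232 .24 -101.3 
```

```text
t 10.07 p [ 0.6169 -0.0442  0.2401] az 2.84 F [ 0.7  0.  -0.9] w 0.0335 q [-0.3   0.36  0.38  1.57 -0.14  1.24  0.15]
to [0.597, -0.232, 0.24, -101.3] xyz [-0.1866, -0.0292, -0.0003] r [-0.0002, -0.0003, 0.2893] rows>= 10.0
```

{"api": "drive_tool", "payload": {"plan": [{"rx":0,"ry":0,"rz":0.289,"x":-0.187,"y":-0.029,"z":0,"fingers":0.2},{"rx":0,"ry":0,"rz":0.289,"x":-0.187,"y":-0.029,"z":0,"fingers":0.2},{"rx":0,"ry":0,"rz":0.289,"x":-0.187,"y":-0.029,"z":0,"fingers":0.2},{"rx":0,"ry":0,"rz":0.289,"x":-0.187,"y":-0.029,"z":0,"fingers":0.2},{"rx":0,"ry":0,"rz":0.289,"x":-0.187,"y":-0.029,"z":0,"fingers":0.2},{"rx":0,"ry":0,"rz":0.289,"x":-0.187,"y":-0.029,"z":0,"fingers":0.2},{"rx":0,"ry":0,"rz":0.289,"x":-0.187,"y":-0.029,"z":0,"fingers":0.2},{"rx":0,"ry":0,"rz":0.289,"x":-0.187,"y":-0.029,"z":0,"fingers":0.2},{"rx":0,"ry":0,"rz":0.289,"x":-0.187,"y":-0.029,"z":0,"fingers":0.2},{"rx":0,"ry":0,"rz":0.289,"x":-0.187,"y":-0.029,"z":0,"fingers":0.2},{"rx":0,"ry":0,"rz":0.289,"x":-0.187,"y":-0.029,"z":0,"fingers":0.2},{"rx":0,"ry":0,"rz":0.289,"x":-0.187,"y":-0.029,"z":0,"fingers":0.2}]}}

```text
time: 11.58
ee_pos: [0.5972, -0.2322, 0.2373]
eef_rot: [0.995, -0.096, -0.0, -0.001]
ft_force: [0.4, -0.0, -0.8]
width: 0.0336
```

```bash
python3 go.py .597 -.232 .107 -101.3; python3 item.py .6 0 .09 wrist w6 
```

```text
t 11.57 p [ 0.5972 -0.2322  0.2373] az -101.01 F [ 0.4 -0.  -0.8] w 0.0336 q [-0.27  0.49  0.79  1.52 -0.36  1.28 -1.2 ]
to [0.597, -0.232, 0.107, -101.3] xyz [-0.0001, 0.0001, 0.1303] r [-0.0003, 0.0001, 0.0008] rows>= 3.0
[594.  30.] [array([31., 28.]), np.float64(78.0)] 0.025
```

View pics/w6.png

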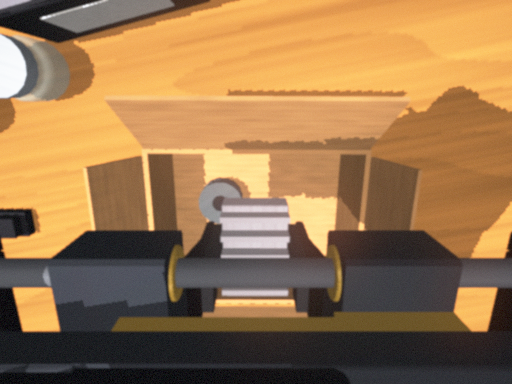

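```bash
python3 - <<'E'
from h import *
t=np.radians(-11.3); M=np.array([[np.cos(t),np.sin(t)],[-np.sin(t),np.cos(t)]])
for n in ['wrist','scene']:
    c=viewer.camera(n); P=cloud(c); L=(P[...,:2]-[.567,-.226])@M.T; z=P[...,2]
    q=(abs(L[...,0])<.062)&(abs(L[...,1])<.082)&(z>.01)&(z<.05)
    k,l,s,_=cv2.connectedComponentsWithStats(q.astype(np.uint8))
    for i in range(1,k):
        if s[i,4]>15: print(n,s[i],cv2.minAreaRect((L[l==i]*1000).astype(np.float32)),z[l==i].max(),c['color'][l==i].mean(0))
    g=(abs(z-.005)<.005)&(abs(L[...,0])<.08)&(abs(L[...,1])<.1)
    k,l,s,_=cv2.connectedComponentsWithStats(g.astype(np.uint8)); i=1+s[1:,4].argmax(); print('floor',L[l==i].min(0),L[l==i].max(0))
E
```

```text
wrist [ 199  180   43   43 1018] ((7.865665435791016, 37.72888946533203), (34.73732376098633, 43.41314697265625), 47.15595626831055) 0.026450854041723815 [148.10412574 140.91650295 139.59332024]
floor [-0.06380693 -0.08786415] [0.05234332 0.08497987]
scene [216 252  14  17 136] ((12.569693565368652, 35.696739196777344), (29.060537338256836, 45.15180587768555), 5.060813903808594) 0.031961516788491906 [95.97058824 94.77941176 93.08823529]
floor [-0.06983711 -0.0759789 ] [0.03859104 0.08749532]
```

{"api": "drive_tool", "payload": {"plan": [{"rx":0,"ry":0,"rz":0.0008,"x":0,"y":0.003,"z":0.05,"fingers":0.2},{"rx":0,"ry":0,"rz":0.0008,"x":0,"y":0.003,"z":0.1,"fingers":0.2},{"rx":0,"ry":0,"rz":0.0008,"x":0,"y":0.003,"z":0.13,"fingers":0.2},{"rx":0,"ry":0,"rz":0.0008,"x":0,"y":0.003,"z":0.13,"fingers":0.2},{"rx":0,"ry":0,"rz":0.0008,"x":0,"y":0.003,"z":0.13,"fingers":0.55},{"rx":0,"ry":0,"rz":0.0008,"x":0,"y":0.003,"z":0.13,"fingers":0.55},{"rx":0,"ry":0,"rz":0.0008,"x":0,"y":0.003,"z":0.13,"fingers":0.55},{"rx":0,"ry":0,"rz":0.0008,"x":0,"y":0.003,"z":0.08,"fingers":0.55},{"rx":0,"ry":0,"rz":0.0008,"x":0,"y":0.003,"z":0.02,"fingers":0.6},{"rx":0,"ry":0,"rz":0.0008,"x":0,"y":0.003,"z":0,"fingers":0.6}]}}

```text
time: 12.98
ee_pos: [0.5977, -0.2362, 0.2419]
eef_rot: [0.995, -0.1, 0.003, -0.001]
ft_force: [0.1, -0.4, -0.2]
width: 0.0516
```

```bash
python3 item.py .596 .041 .07 top t7; python3 go.py .596 .041 .24 -10
```

```text
[595.  41.] [array([47., 28.]), np.float64(79.0)] 0.027
t 13.03 p [ 0.598  -0.2361  0.2427] az -101.48 F [ 0.1 -0.1  2. ] w 0.0519 q [-0.27  0.49  0.79  1.52 -0.36  1.28 -1.21]
to [0.596, 0.041, 0.24, -10.0] xyz [-0.0571, -0.2712, 0.0029] r [0.0005, -0.001, -0.2541] rows>= 9.0
```

{"api": "drive_tool", "payload": {"plan": [{"rx":0,"ry":-0.001,"rz":-0.254,"x":-0.057,"y":-0.271,"z":0.003,"fingers":0.7},{"rx":0,"ry":-0.001,"rz":-0.254,"x":-0.057,"y":-0.271,"z":0.003,"fingers":0.7},{"rx":0,"ry":-0.001,"rz":-0.254,"x":-0.057,"y":-0.271,"z":0.003,"fingers":0.7},{"rx":0,"ry":-0.001,"rz":-0.254,"x":-0.057,"y":-0.271,"z":0.003,"fingers":0.7},{"rx":0,"ry":-0.001,"rz":-0.254,"x":-0.057,"y":-0.271,"z":0.003,"fingers":0.7},{"rx":0,"ry":-0.001,"rz":-0.254,"x":-0.057,"y":-0.271,"z":0.003,"fingers":0.7},{"rx":0,"ry":-0.001,"rz":-0.254,"x":-0.057,"y":-0.271,"z":0.05,"fingers":0.7},{"rx":0,"ry":-0.001,"rz":-0.254,"x":-0.057,"y":-0.271,"z":0.1,"fingers":0.7},{"rx":0,"ry":-0.001,"rz":-0.254,"x":-0.057,"y":-0.271,"z":0.11,"fingers":0.7},{"rx":0,"ry":-0.001,"rz":-0.254,"x":-0.057,"y":-0.271,"z":0.11,"fingers":0.7},{"rx":0,"ry":-0.001,"rz":-0.254,"x":-0.057,"y":-0.271,"z":0.11,"fingers":0.7}]}}

```text
time: 14.4
ee_pos: [0.595, 0.0419, 0.1285]
eef_rot: [0.767, 0.642, -0.002, -0.001]
ft_force: [-0.2, -0.4, 0.2]
width: 0.0609
```

```bash
python3 item.py .596 .041 .05 wrist w8;python3 go.py .596 .041 .073 -10
```

```text
[596.  40.] [array([48., 28.]), np.float64(79.0)] 0.025
t 14.45 p [0.5952 0.042  0.1287] az -10.14 F [-0.1  0.5  0.2] w 0.0608 q [-0.48  0.43  0.42  1.73 -0.2   1.02 -0.17]
to [0.596, 0.041, 0.073, -10.0] xyz [-0.0007, 0.0012, 0.0557] r [-0.0005, 0.0002, -0.0004] rows>= 1.0
```

View pics/w8.png

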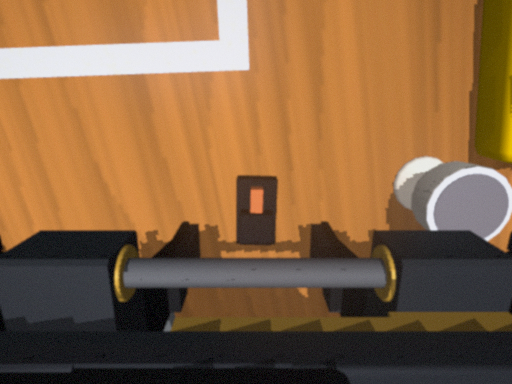

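{"api": "drive_tool", "payload": {"plan": [{"rx":0,"ry":0,"rz":0,"x":-0.001,"y":0.001,"z":0.04,"fingers":0.7},{"rx":0,"ry":0,"rz":0,"x":-0.001,"y":0.001,"z":0.055,"fingers":0.7},{"rx":0,"ry":0,"rz":0,"x":-0.001,"y":0.001,"z":0.055,"fingers":0.7},{"rx":0,"ry":0,"rz":0,"x":-0.001,"y":0.001,"z":0.055,"fingers":0.15},{"rx":0,"ry":0,"rz":0,"x":-0.001,"y":0.001,"z":0.055,"fingers":0.15},{"rx":0,"ry":0,"rz":0,"x":-0.001,"y":0.001,"z":0.055,"fingers":0.15},{"rx":0,"ry":0,"rz":0,"x":-0.001,"y":0.001,"z":0.055,"fingers":0.15},{"rx":0,"ry":0,"rz":0,"x":-0.001,"y":0.001,"z":0,"fingers":0.15},{"rx":0,"ry":0,"rz":0,"x":-0.001,"y":0.001,"z":-0.06,"fingers":0.15},{"rx":0,"ry":0,"rz":0,"x":-0.001,"y":0.001,"z":-0.11,"fingers":0.15},{"rx":0,"ry":0,"rz":0,"x":-0.001,"y":0.001,"z":-0.11,"fingers":0.15}]}}

```text
time: 15.82
ee_pos: [0.5978, 0.0408, 0.2423]
eef_rot: [0.766, 0.642, 0.001, 0.0]
ft_force: [-0.1, -0.1, -1.8]
width: 0.0274
```

```bash
python3 go.py .537 -.22 .24 -101.3; python3 item.py .495 -.037 .08 top t9;python3 - <<'E'
from h import *
c=viewer.camera('top'); save(c,'t9b'); P=cloud(c); z=P[...,2];x=P[...,0];y=P[...,1]
for lo,hi in [(.095,.105),(.105,.115)]:
    g=(z>lo)&(z<hi)&(x>.42)&(x<.7)&(y<-.08)&(y>-.45)
    k,l,s,ce=cv2.connectedComponentsWithStats(g.astype(np.uint8),connectivity=8)
    for i in range(1,k):
        if s[i,4]>40: print(lo,hi,s[i],np.round(cv2.boxPoints(cv2.minAreaRect((P[l==i][:,:2]*1000).astype(np.float32)))).tolist())
E
```

```text
t 15.82 p [0.5978 0.0408 0.2423] az -10.04 F [-0.1 -0.1 -1.8] w 0.0274 q [-0.51  0.32  0.45  1.62 -0.15  1.23 -0.21]
to [0.537, -0.22, 0.24, -101.3] xyz [-0.2674, -0.0144, 0.002] r [0.0001, -0.0004, 0.2535] rows>= 9.0
0.095 0.105 [333 150  74  19 266] [[620.0, -326.0], [632.0, -328.0], [667.0, -158.0], [655.0, -155.0]]
0.095 0.105 [317 158  11  53  72] [[522.0, -119.0], [647.0, -144.0], [648.0, -138.0], [523.0, -113.0]]
0.095 0.105 [398 174  13  54 161] [[483.0, -312.0], [608.0, -335.0], [610.0, -328.0], [485.0, -304.0]]
0.095 0.105 [322 216  74  18 136] [[469.0, -295.0], [476.0, -297.0], [509.0, -127.0], [502.0, -126.0]]
0.105 0.115 [335 147  74  18 279] [[628.0, -327.0], [639.0, -329.0], [672.0, -158.0], [661.0, -156.0]]
0.105 0.115 [401 174  13  54 147] [[483.0, -313.0], [607.0, -338.0], [608.0, -332.0], [484.0, -307.0]]
0.105 0.115 [322 219  75  17 145] [[465.0, -293.0], [472.0, -295.0], [504.0, -125.0], [497.0, -124.0]]
```

View pics/t9b.png

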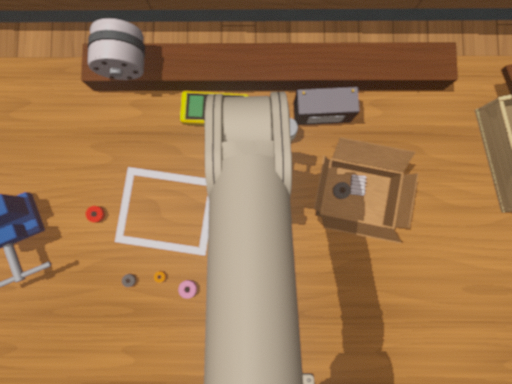

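{"api": "drive_tool", "payload": {"plan": [{"rx":0,"ry":0,"rz":0.2535,"x":-0.267,"y":-0.014,"z":0.002,"fingers":0.15},{"rx":0,"ry":0,"rz":0.2535,"x":-0.267,"y":-0.014,"z":0.002,"fingers":0.15},{"rx":0,"ry":0,"rz":0.2535,"x":-0.267,"y":-0.014,"z":0.002,"fingers":0.15},{"rx":0,"ry":0,"rz":0.2535,"x":-0.267,"y":-0.014,"z":0.002,"fingers":0.15},{"rx":0,"ry":0,"rz":0.2535,"x":-0.267,"y":-0.014,"z":0.002,"fingers":0.15},{"rx":0,"ry":0,"rz":0.2535,"x":-0.267,"y":-0.014,"z":0.002,"fingers":0.15},{"rx":0,"ry":0,"rz":0.2535,"x":-0.267,"y":-0.014,"z":0.002,"fingers":0.15},{"rx":0,"ry":0,"rz":0.2535,"x":-0.267,"y":-0.014,"z":0.002,"fingers":0.15},{"rx":0,"ry":0,"rz":0.2535,"x":-0.267,"y":-0.014,"z":0.002,"fingers":0.15},{"rx":0,"ry":0,"rz":0.2535,"x":-0.267,"y":-0.014,"z":0.002,"fingers":0.15},{"rx":0,"ry":0,"rz":0.2535,"x":-0.267,"y":-0.014,"z":0.002,"fingers":0.15}]}}

```text
time: 17.3
ee_pos: [0.5354, -0.2194, 0.2356]
eef_rot: [0.995, -0.097, -0.003, 0.001]
ft_force: [0.0, -0.8, -0.3]
width: 0.0278
```

```bash
python3 go.py .537 -.22 .107 -101.3
```

```text
t 17.3 p [ 0.5354 -0.2194  0.2356] az -101.17 F [ 0.  -0.8 -0.3] w 0.0278 q [-0.37  0.35  0.84  1.7  -0.27  1.23 -1.23]
to [0.537, -0.22, 0.107, -101.3] xyz [0.0024, -0.0001, 0.1286] r [0.0004, 0.001, 0.0004] rows>= 3.0
```

{"api": "drive_tool", "payload": {"plan": [{"rx":0,"ry":0.001,"rz":0,"x":0.002,"y":0.002,"z":0.05,"fingers":0.15},{"rx":0,"ry":0.001,"rz":0,"x":0.002,"y":0.002,"z":0.1,"fingers":0.15},{"rx":0,"ry":0.001,"rz":0,"x":0.002,"y":0.002,"z":0.128,"fingers":0.15},{"rx":0,"ry":0.001,"rz":0,"x":0.002,"y":0.002,"z":0.128,"fingers":0.15},{"rx":0,"ry":0.001,"rz":0,"x":0.002,"y":0.002,"z":0.128,"fingers":0.5},{"rx":0,"ry":0.001,"rz":0,"x":0.002,"y":0.002,"z":0.128,"fingers":0.5},{"rx":0,"ry":0.001,"rz":0,"x":0.002,"y":0.002,"z":0.128,"fingers":0.5},{"rx":0,"ry":0.001,"rz":0,"x":0.002,"y":0.002,"z":0.08,"fingers":0.5},{"rx":0,"ry":0.001,"rz":0,"x":0.002,"y":0.002,"z":0.02,"fingers":0.5},{"rx":0,"ry":0.001,"rz":0,"x":0.002,"y":0.002,"z":0,"fingers":0.5}]}}

```text
time: 18.55
ee_pos: [0.5384, -0.2228, 0.2405]
eef_rot: [0.995, -0.099, 0.003, 0.001]
ft_force: [0.3, -0.1, 0.4]
width: 0.0434
```

```bash
python3 item.py .495 -.037 .08 scene s10; python3 go.py .495 -.037 .2 -11.3 .495 -.037 .2 -101.3
```

```text
[504. -36.] [array([27., 41.]), np.float64(16.0)] 0.023
t 18.6 p [ 0.5387 -0.2228  0.2413] az -101.3 F [ 1.2 -0.8  2.4] w 0.0433 q [-0.38  0.35  0.85  1.69 -0.28  1.22 -1.23]
to [0.495, -0.037, 0.2, -11.3] xyz [-0.0795, -0.1737, 0.0404] r [0.0012, -0.0008, -0.25] rows>= 9.0
to [0.495, -0.037, 0.2, -101.3] xyz [-0.0795, -0.1737, 0.0404] r [0.0003, -0.0012, 0.0] rows>= 4.0
```

View pics/s10.png

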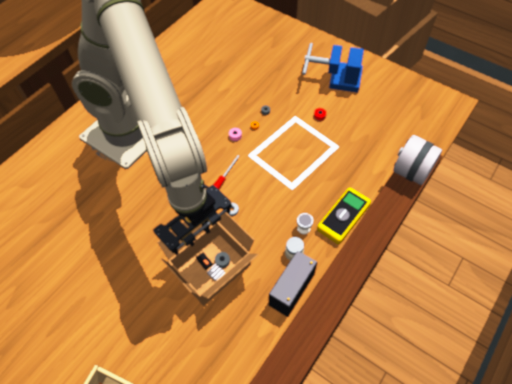

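{"api": "drive_tool", "payload": {"plan": [{"rx":0.001,"ry":0,"rz":-0.25,"x":-0.0795,"y":-0.174,"z":0,"fingers":0.75},{"rx":0.001,"ry":0,"rz":-0.25,"x":-0.0795,"y":-0.174,"z":0,"fingers":0.75},{"rx":0.001,"ry":0,"rz":-0.25,"x":-0.0795,"y":-0.174,"z":0,"fingers":0.75},{"rx":0.001,"ry":0,"rz":-0.25,"x":-0.0795,"y":-0.174,"z":0.04,"fingers":0.75},{"rx":0.001,"ry":0,"rz":-0.25,"x":-0.0795,"y":-0.174,"z":0.06,"fingers":0.75},{"rx":0.001,"ry":0,"rz":-0.25,"x":-0.0795,"y":-0.174,"z":0.08,"fingers":0.75},{"rx":0.001,"ry":0,"rz":-0.25,"x":-0.0795,"y":-0.174,"z":0.1,"fingers":0.75},{"rx":0.001,"ry":0,"rz":-0.25,"x":-0.0795,"y":-0.174,"z":0.1,"fingers":0.75},{"rx":0.001,"ry":0,"rz":-0.25,"x":-0.0795,"y":-0.174,"z":0.1,"fingers":0.75},{"rx":0.001,"ry":0,"rz":-0.25,"x":-0.0795,"y":-0.174,"z":0.1,"fingers":0.75},{"rx":0.001,"ry":0,"rz":-0.25,"x":-0.0795,"y":-0.174,"z":0.1,"fingers":0.75}]}}

```text
time: 19.98
ee_pos: [0.4933, -0.036, 0.1357]
eef_rot: [0.774, 0.633, -0.0, -0.002]
ft_force: [0.6, 0.4, 0.3]
width: 0.0657
```

```bash
python3 item.py .495 -.037 .08 wrist w11; python3 go.py .495 -.037 .0725 -11.3 
```

```text
[495. -38.] [array([41., 41.]), np.float64(23.0)] 0.016
[418. -31.] [array([ 8., 38.]), np.float64(5.0)] 0.026
t 20.02 p [ 0.4934 -0.0359  0.1358] az -11.37 F [ 0.5 -1.1 -0.5] w 0.0651 q [-0.55  0.22  0.59  2.   -0.15  0.96 -0.08]
to [0.495, -0.037, 0.0725, -11.3] xyz [-0.0008, 0.002, 0.0633] r [-0.0004, -0.0003, -0.0002] rows>= 2.0
```

View pics/w11.png

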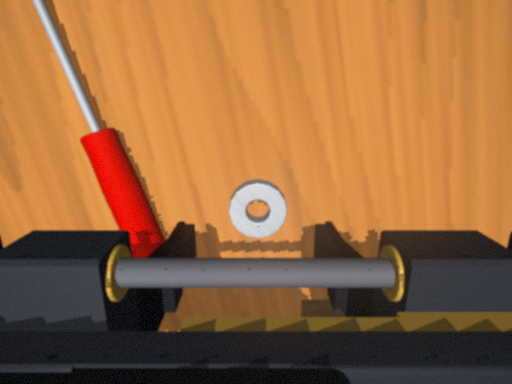

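{"api": "drive_tool", "payload": {"plan": [{"rx":0,"ry":0,"rz":0,"x":-0.001,"y":0.002,"z":0.045,"fingers":0.75},{"rx":0,"ry":0,"rz":0,"x":-0.001,"y":0.002,"z":0.063,"fingers":0.75},{"rx":0,"ry":0,"rz":0,"x":-0.001,"y":0.002,"z":0.063,"fingers":0.75},{"rx":0,"ry":0,"rz":0,"x":-0.001,"y":0.002,"z":0.063,"fingers":0.3},{"rx":0,"ry":0,"rz":0,"x":-0.001,"y":0.002,"z":0.063,"fingers":0.3},{"rx":0,"ry":0,"rz":0,"x":-0.001,"y":0.002,"z":0.063,"fingers":0.3},{"rx":0,"ry":0,"rz":0,"x":-0.001,"y":0.002,"z":0.063,"fingers":0.3},{"rx":0,"ry":0,"rz":0,"x":-0.001,"y":0.002,"z":0.01,"fingers":0.3},{"rx":0,"ry":0,"rz":0,"x":-0.001,"y":0.002,"z":-0.05,"fingers":0.3},{"rx":0,"ry":0,"rz":0,"x":-0.001,"y":0.002,"z":-0.105,"fingers":0.3}]}}

```text
time: 21.28
ee_pos: [0.4952, -0.0378, 0.243]
eef_rot: [0.773, 0.634, 0.0, -0.001]
ft_force: [0.6, 1.8, -0.5]
width: 0.0414
```

```bash
python3 go.py .56 -.264 .24 -101.3 .56 -.264 .24 -11.3; python3 - <<'E'
from h import *
c=viewer.camera('top'); save(c,'t12')
t=np.radians(-11.3); M=np.array([[np.cos(t),np.sin(t)],[-np.sin(t),np.cos(t)]])
P=cloud(c); L=(P[...,:2]-[.567,-.226])@M.T; z=P[...,2]
q=(abs(L[...,0])<.062)&(abs(L[...,1])<.08)&(z>.009)&(z<.05)
k,l,s,_=cv2.connectedComponentsWithStats(q.astype(np.uint8))
for i in range(1,k):
        if s[i,4]>15: print(s[i],cv2.minAreaRect((L[l==i]*1000).astype(np.float32)),z[l==i].max(),c['color'][l==i].mean(0))
cv2.imwrite('pics/t12c.png',cv2.resize(cv2.cvtColor(c['color'],cv2.COLOR_RGB2BGR)[130:250,300:430],None,fx=4,fy=4))
E
```

```text
t 21.27 p [ 0.4952 -0.0378  0.243 ] az -11.31 F [ 0.6  1.8 -0.5] w 0.0414 q [-0.6   0.08  0.62  1.89 -0.05  1.19 -0.16]
to [0.56, -0.264, 0.24, -101.3] xyz [-0.2091, 0.1079, 0.0023] r [-0.0005, 0.0, 0.25] rows>= 9.0
to [0.56, -0.264, 0.24, -11.3] xyz [-0.2091, 0.1079, 0.0023] r [-0.0003, -0.0003, -0.0] rows>= 4.0
[353 175  13  20 121] ((33.115966796875, -12.695869445800781), (55.20021438598633, 24.72313117980957), 32.626487731933594) 0.030543148018055244 [194.99173554 184.71900826 181.73553719]
```

View pics/t12c.png

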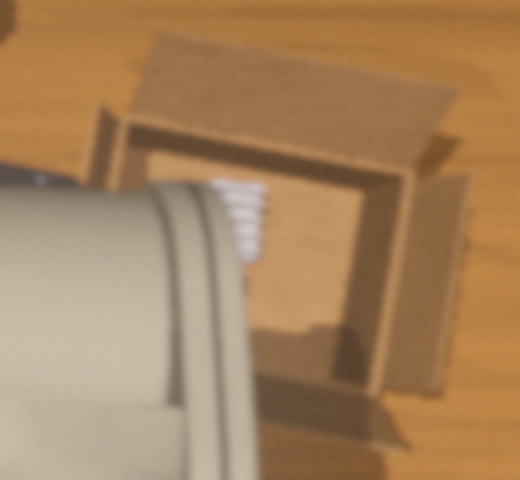

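{"api": "drive_tool", "payload": {"plan": [{"rx":0,"ry":0,"rz":0.25,"x":-0.212,"y":0.107,"z":0.002,"fingers":0.3},{"rx":0,"ry":0,"rz":0.25,"x":-0.212,"y":0.107,"z":0.002,"fingers":0.3},{"rx":0,"ry":0,"rz":0.25,"x":-0.212,"y":0.107,"z":0.002,"fingers":0.3},{"rx":0,"ry":0,"rz":0.25,"x":-0.212,"y":0.107,"z":0.002,"fingers":0.3},{"rx":0,"ry":0,"rz":0.25,"x":-0.212,"y":0.107,"z":0.002,"fingers":0.3},{"rx":0,"ry":0,"rz":0.25,"x":-0.212,"y":0.107,"z":0.002,"fingers":0.3},{"rx":0,"ry":0,"rz":0.25,"x":-0.212,"y":0.107,"z":0.002,"fingers":0.3},{"rx":0,"ry":0,"rz":0.25,"x":-0.212,"y":0.107,"z":0.002,"fingers":0.3},{"rx":0,"ry":0,"rz":0.25,"x":-0.212,"y":0.107,"z":0.002,"fingers":0.3},{"rx":0,"ry":0,"rz":0.25,"x":-0.212,"y":0.107,"z":0.002,"fingers":0.3},{"rx":0,"ry":0,"rz":0.25,"x":-0.212,"y":0.107,"z":0.002,"fingers":0.3}]}}

```text
time: 22.7
ee_pos: [0.5589, -0.2664, 0.2381]
eef_rot: [0.995, -0.097, -0.001, -0.001]
ft_force: [1.1, -0.2, -1.1]
width: 0.0412
```

```bash
python3 go.py .559 -.267 .132 -101.3
```

```text
t 22.7 p [ 0.5589 -0.2664  0.2381] az -101.18 F [ 1.1 -0.2 -1.1] w 0.0412 q [-0.36  0.52  1.    1.59 -0.45  1.29 -1.06]
to [0.559, -0.267, 0.132, -101.3] xyz [0.0005, 0.0008, 0.1061] r [-0.0003, 0.0004, 0.0003] rows>= 2.0
```

{"api": "drive_tool", "payload": {"plan": [{"rx":0,"ry":0,"rz":0,"x":0,"y":0.001,"z":0.055,"fingers":0.3},{"rx":0,"ry":0,"rz":0,"x":0,"y":0.001,"z":0.106,"fingers":0.3},{"rx":0,"ry":0,"rz":0,"x":0,"y":0.001,"z":0.106,"fingers":0.3},{"rx":0,"ry":0,"rz":0,"x":0,"y":0.001,"z":0.106,"fingers":0.58},{"rx":0,"ry":0,"rz":0,"x":0,"y":0.001,"z":0.106,"fingers":0.58},{"rx":0,"ry":0,"rz":0,"x":0,"y":0.001,"z":0.106,"fingers":0.58},{"rx":0,"ry":0,"rz":0,"x":0,"y":0.001,"z":0.05,"fingers":0.58},{"rx":0,"ry":0,"rz":0,"x":0,"y":0.001,"z":0,"fingers":0.3},{"rx":0,"ry":0,"rz":0,"x":0,"y":0.001,"z":0,"fingers":0}]}}

```text
time: 23.82
ee_pos: [0.5601, -0.2687, 0.2429]
eef_rot: [0.995, -0.098, 0.002, -0.0]
ft_force: [0.7, 0.8, 0.2]
width: 0.0375
```

```bash
python3 item.py .5 0 .5 wrist w13; python3 item.py .5 0 .03 scene s13; python3 go.py
```

```text
[757. -93.] [array([ 2., 38.]), np.float64(2.0)] 0.029
[726. -67.] [array([19., 52.]), np.float64(64.0)] 0.031
[ 584. -143.] [array([  2., 122.]), np.float64(79.0)] 0.04
[ 555. -313.] [array([  1., 115.]), np.float64(79.0)] 0.04
[ 583. -234.] [array([120.,  73.]), np.float64(76.0)] 0.028
[ 536. -225.] [array([28., 48.]), np.float64(75.0)] 0.03
[ 507. -181.] [array([24.,  2.]), np.float64(79.0)] 0.04
[ 492. -255.] [array([74.,  2.]), np.float64(79.0)] 0.04
t 23.93 p [ 0.5589 -0.2673  0.2388] az -101.27 F [-0.1  0.  -0.2] w 0.0301 q [-0.36  0.52  1.    1.59 -0.45  1.29 -1.05]
```

View pics/w13.png

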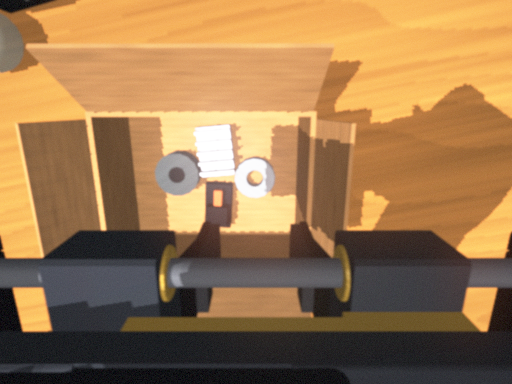

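View pics/s13.png

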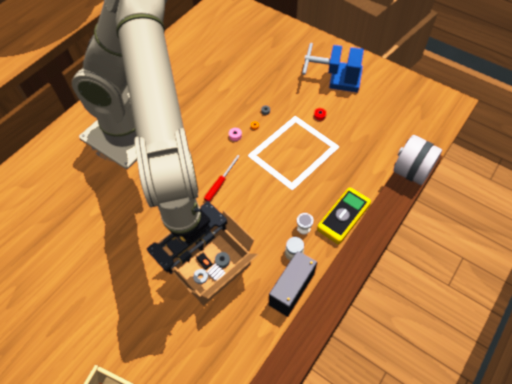

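{"api": "drive_tool", "payload": {"plan": [{"rx":0,"ry":0,"rz":0,"x":0,"y":0.055,"z":0,"fingers":0},{"rx":0,"ry":0,"rz":0,"x":0,"y":0.106,"z":0,"fingers":0},{"rx":0,"ry":0,"rz":0,"x":0,"y":0.106,"z":0.04,"fingers":0},{"rx":0,"ry":0,"rz":0,"x":0,"y":0.106,"z":0.064,"fingers":0},{"rx":0,"ry":0,"rz":0,"x":0,"y":0.085,"z":0.063,"fingers":0},{"rx":0,"ry":0,"rz":0,"x":0,"y":0.064,"z":0.063,"fingers":0},{"rx":0,"ry":0,"rz":0,"x":0,"y":0.046,"z":0.067,"fingers":0},{"rx":0,"ry":0,"rz":0,"x":0,"y":0.036,"z":0.075,"fingers":0},{"rx":0,"ry":0,"rz":0,"x":0,"y":0.03,"z":0.083,"fingers":0},{"rx":0,"ry":0,"rz":0,"x":0,"y":0.03,"z":0.087,"fingers":0},{"rx":0,"ry":0,"rz":0,"x":0,"y":0.03,"z":0.087,"fingers":0}]}}

```text
time: 25.3
ee_pos: [0.5529, -0.2958, 0.1529]
eef_rot: [0.995, -0.098, -0.001, -0.003]
ft_force: [-8.7, 10.0, 24.9]
width: 0.0002
```

```bash
python3 item.py .5 0 .03 scene s14; python3 item.py .5 0 .03 wrist w14; python3 go.py
```

```text
t 25.4 p [ 0.5529 -0.2958  0.1529] az -101.27 F [-8.9 10.6 25.1] w 0.0004 q [-0.26  0.62  0.93  1.65 -0.54  1.16 -0.95]
```

View pics/w14.png

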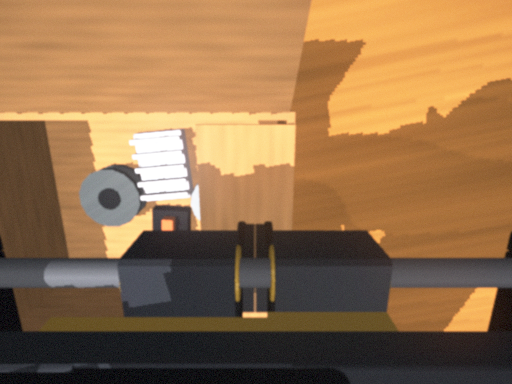

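View pics/s14.png

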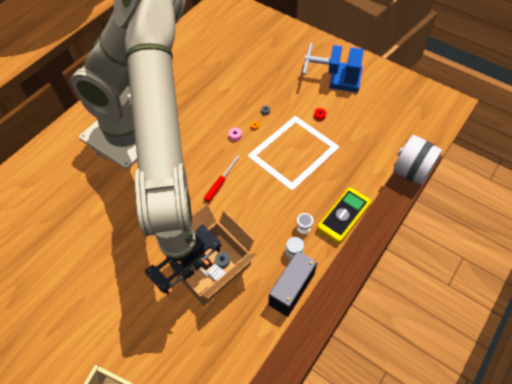

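{"api": "drive_tool", "payload": {"plan": [{"rx":0,"ry":0,"rz":0,"x":0,"y":0,"z":-0.04,"fingers":0},{"rx":0,"ry":0,"rz":0,"x":0,"y":0,"z":-0.088,"fingers":0},{"rx":0,"ry":0,"rz":0,"x":0,"y":-0.06,"z":-0.088,"fingers":0},{"rx":0,"ry":0,"rz":0,"x":0,"y":-0.12,"z":-0.088,"fingers":0},{"rx":0,"ry":0,"rz":0,"x":0,"y":-0.18,"z":-0.088,"fingers":0},{"rx":0,"ry":0,"rz":0,"x":0,"y":-0.216,"z":-0.088,"fingers":0},{"rx":0,"ry":0,"rz":0,"x":0,"y":-0.216,"z":-0.088,"fingers":0},{"rx":0,"ry":0,"rz":0,"x":0,"y":-0.216,"z":-0.088,"fingers":0}]}}

```text
time: 26.4
ee_pos: [0.5948, -0.0861, 0.2394]
eef_rot: [0.995, -0.099, -0.001, -0.001]
ft_force: [-0.2, -0.0, -0.3]
width: 0.0007
```

```bash
python3 go.py .5956 -.0833 .24 -101.3; cat > flaps.py <<'E'
# fit carton/flaps from a camera: prints z slices in region
import sys; from h import *
cx,cy,a=map(float,sys.argv[1:4]); cam=sys.argv[4]
c=viewer.camera(cam); save(c,sys.argv[5]); t=np.radians(a); M=np.array([[np.cos(t),np.sin(t)],[-np.sin(t),np.cos(t)]])
P=cloud(c); L=(P[...,:2]-[cx,cy])@M.T; z=P[...,2]
for lo,hi in [(.074,.082),(.082,.09),(.09,.1),(.1,.11),(.11,.12),(.12,.13),(.13,.15)]:
    g=(abs(L[...,0])<.13)&(abs(L[...,1])<.14)&(z>lo)&(z<hi)
    k,l,s,ce=cv2.connectedComponentsWithStats(g.astype(np.uint8),connectivity=8)
    for i in range(1,k):
        if s[i,4]>40:
            r_=cv2.minAreaRect((L[l==i]*1000).astype(np.float32)); print(lo,hi,s[i,4],np.round(r_[0],1),np.round(r_[1],1),round(r_[2],1))
E
python3 flaps.py .567 -.2265 -11.3 top t15
```

```text
t 26.4 p [ 0.5948 -0.0861  0.2394] az -101.36 F [-0.2 -0.  -0.3] w 0.0007 q [-0.7   0.47  1.02  1.64 -0.42  1.27 -1.37]
to [0.5956, -0.0833, 0.24, -101.3] xyz [0.0002, -0.0029, -0.0006] r [-0.0002, 0.0004, -0.0002] rows>= 1.0
0.082 0.09 793 [ -2.  -64.8] [ 50.2 132.2] 89.6
0.09 0.1 53 [ 75.9 -69.8] [33.9  8.1] 88.3
0.09 0.1 59 [-76.9 -48.6] [ 6.8 77.6] 1.0
0.1 0.11 56 [ 82.5 -68.3] [ 8.5 35.3] 1.7
0.1 0.11 66 [-82.1 -46.5] [ 6.  77.5] 0.2
0.11 0.12 64 [ 88.7 -68.4] [10.7 38.9] 0.6
0.11 0.12 69 [-86.6 -46.6] [80.4  6.3] 90.0
0.12 0.13 59 [ 95.1 -66.1] [ 8.4 40.8] 2.0
0.12 0.13 75 [-92.3 -44.2] [84.8  6.4] 89.2
0.13 0.15 99 [101.8 -65.5] [11.  41.6] 0.4
0.13 0.15 172 [-99.6 -41.4] [10.3 90.4] 0.2
```

View pics/t15.png

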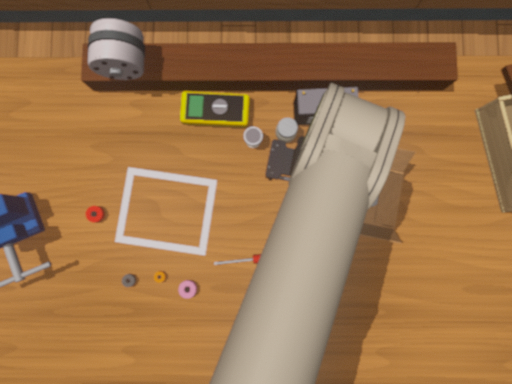

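{"api": "drive_tool", "payload": {"plan": [{"rx":0,"ry":0,"rz":0,"x":0,"y":-0.004,"z":0.04,"fingers":0},{"rx":0,"ry":0,"rz":0,"x":0,"y":-0.002,"z":0.064,"fingers":0},{"rx":0,"ry":0,"rz":0,"x":0,"y":0.018,"z":0.064,"fingers":0},{"rx":0,"ry":0,"rz":0,"x":0,"y":0.038,"z":0.063,"fingers":0},{"rx":0,"ry":0,"rz":0,"x":0,"y":0.056,"z":0.067,"fingers":0},{"rx":0,"ry":0,"rz":0,"x":0,"y":0.066,"z":0.075,"fingers":0},{"rx":0,"ry":0,"rz":0,"x":0,"y":0.072,"z":0.083,"fingers":0},{"rx":0,"ry":0,"rz":0,"x":0,"y":0.072,"z":0.087,"fingers":0},{"rx":0,"ry":0,"rz":0,"x":0,"y":0.072,"z":0.087,"fingers":0},{"rx":0,"ry":0,"rz":0,"x":0,"y":0.072,"z":0.087,"fingers":0}]}}

```text
time: 27.7
ee_pos: [0.5805, -0.1562, 0.1531]
eef_rot: [0.995, -0.099, -0.001, -0.001]
ft_force: [-5.3, -3.3, 12.2]
width: 0.0006
```

{"api": "drive_tool", "payload": {"plan": [{"rx":0,"ry":0,"rz":0,"x":0,"y":0,"z":-0.05,"fingers":0},{"rx":0,"ry":0,"rz":0,"x":0,"y":0.04,"z":-0.09,"fingers":0},{"rx":0,"ry":0,"rz":0,"x":-0.05,"y":0.071,"z":-0.12,"fingers":0},{"rx":0,"ry":0,"rz":0,"x":-0.1,"y":0.071,"z":-0.12,"fingers":0},{"rx":0,"ry":0,"rz":0,"x":-0.14,"y":0.071,"z":-0.12,"fingers":0},{"rx":0,"ry":0,"rz":0,"x":-0.14,"y":0.071,"z":-0.12,"fingers":0},{"rx":0,"ry":0,"rz":0,"x":-0.14,"y":0.071,"z":-0.12,"fingers":0}]}}

```text
time: 28.58
ee_pos: [0.4298, -0.1969, 0.2726]
eef_rot: [0.995, -0.097, -0.001, -0.003]
ft_force: [1.0, -0.9, -0.2]
width: 0.0005
```

```bash
python3 go.py; python3 flaps.py .567 -.2265 -11.3 top t16; python3 flaps.py .567 -.2265 -11.3 wrist w16;python3 flaps.py .567 -.2265 -11.3 scene s16
```

```text
t 28.57 p [ 0.4298 -0.1969  0.2726] az -101.17 F [ 1.  -0.9 -0.2] w 0.0005 q [-0.88 -0.1   1.18  1.92  0.09  1.27 -1.49]
0.074 0.082 90 [66.  44.4] [22.4 98.5] 11.8
0.074 0.082 76 [ 62.7 -49.2] [14.7 78.7] 2.1
0.074 0.082 91 [-66.4  23.5] [133.4  12. ] 89.1
0.082 0.09 162 [69.  -0.2] [ 10.  171.9] 0.0
0.082 0.09 861 [-3.1 65.2] [131.   50.5] 0.0
0.082 0.09 933 [ -6.6 -51. ] [ 78.5 138.3] 89.7
0.082 0.09 46 [-72.6  32.8] [ 6.4 80.3] 1.0
0.09 0.1 262 [75.7  1.2] [173.1  10.7] 89.7
0.09 0.1 134 [-77.2   0.3] [173.7   6. ] 89.9
0.1 0.11 278 [81.6  0.7] [173.1  11.3] 89.8
0.1 0.11 140 [-82.5   0.8] [  5.9 170.6] 0.3
0.11 0.12 275 [88.9  0.4] [173.4  10.6] 89.7
0.11 0.12 59 [-87.3  34.3] [69.2  6.5] 89.5
0.12 0.13 291 [94.5  0.6] [173.   11.7] 90.0
0.12 0.13 80 [-92.   33.9] [  7.2 104.5] 0.5
0.13 0.15 398 [1.019e+02 1.000e-01] [ 12.  174.3] 0.2
0.13 0.15 44 [-100.1   75.2] [23.7  9.9] 89.0
0.074 0.082 210 [-0.3 69.4] [15.5 26.6] 26.6
0.074 0.082 105 [  4.9 -67.9] [11.6 17.3] 24.7
0.074 0.082 50 [ 2.6 45.9] [9.5 9.3] 10.2
0.074 0.082 55 [  0.8 -48.6] [ 9.1 11.6] 14.9
0.074 0.082 452 [-14.9
[... 1259 characters left out ...]
 0.1
0.1 0.11 1598 [-82.9  -1.2] [173.8   6.3] 89.8
0.11 0.12 1762 [-88.1  -0.8] [  6.7 174.5] 0.1
0.12 0.13 1979 [-92.7  -1.4] [  7.1 174.2] 0.1
0.13 0.15 3891 [-99.9  -1.1] [174.5  10.4] 89.8
0.074 0.082 236 [-45.5  -1.1] [ 56.8 178.5] 1.1
0.074 0.082 173 [35.3 29. ] [ 66.1 119.4] 2.8
0.074 0.082 82 [ 18.6 -69.7] [37.6 62.3] 28.0
0.082 0.09 1146 [-2.1 -0.7] [179.7 152.8] 89.7
0.09 0.1 182 [-78.2  -0.4] [ 15.  172.1] 0.7
0.1 0.11 215 [-83.   -0.1] [ 14.2 174.6] 0.5
0.11 0.12 192 [-86.3  -0.1] [172.7  14.2] 89.2
0.12 0.13 212 [-92.7  -0.5] [ 14.2 172.2] 0.2
0.12 0.13 47 [ 95.3 -36. ] [  7.9 103. ] 0.9
0.13 0.15 327 [-98.9  -0.2] [ 15.  174.6] 0.4
0.13 0.15 151 [103.1  -0.2] [ 10.4 174.8] 0.2
```

View pics/w16.png

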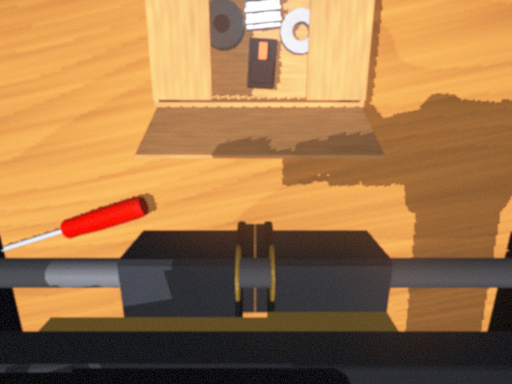

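View pics/s16.png

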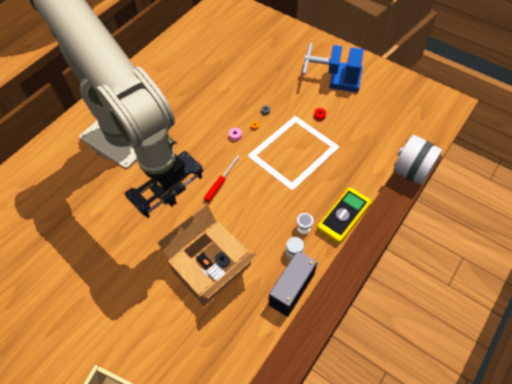

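{"api": "drive_tool", "payload": {"plan": [{"rx":0,"ry":0,"rz":0,"x":0.005,"y":0.002,"z":0.05,"fingers":0},{"rx":0,"ry":0,"rz":0,"x":0.01,"y":0.002,"z":0.079,"fingers":0},{"rx":0,"ry":0,"rz":0,"x":0.03,"y":0.002,"z":0.079,"fingers":0},{"rx":0,"ry":0,"rz":0,"x":0.045,"y":0.002,"z":0.079,"fingers":0},{"rx":0,"ry":0,"rz":0,"x":0.06,"y":0.002,"z":0.077,"fingers":0},{"rx":0,"ry":0,"rz":0,"x":0.075,"y":0.002,"z":0.079,"fingers":0},{"rx":0,"ry":0,"rz":0,"x":0.088,"y":0.002,"z":0.086,"fingers":0},{"rx":0,"ry":0,"rz":0,"x":0.1,"y":0.002,"z":0.097,"fingers":0},{"rx":0,"ry":0,"rz":0,"x":0.108,"y":0.002,"z":0.108,"fingers":0},{"rx":0,"ry":0,"rz":0,"x":0.11,"y":0.002,"z":0.115,"fingers":0},{"rx":0,"ry":0,"rz":0,"x":0.11,"y":0.002,"z":0.1165,"fingers":0}]}}

```text
time: 30.1
ee_pos: [0.5372, -0.2215, 0.1564]
eef_rot: [0.995, -0.098, -0.001, -0.001]
ft_force: [-4.7, 3.6, 18.0]
width: 0.0005
```

{"api": "drive_tool", "payload": {"plan": [{"rx":0,"ry":0,"rz":0,"x":0,"y":0,"z":0,"fingers":0},{"rx":0,"ry":0,"rz":0,"x":0,"y":0,"z":-0.05,"fingers":0},{"rx":0,"ry":0,"rz":0,"x":0,"y":0,"z":-0.1,"fingers":0},{"rx":0,"ry":0,"rz":0,"x":0.05,"y":0,"z":-0.12,"fingers":0},{"rx":0,"ry":0,"rz":0,"x":0.1,"y":0,"z":-0.12,"fingers":0},{"rx":0,"ry":0,"rz":0,"x":0.15,"y":0,"z":-0.12,"fingers":0},{"rx":0,"ry":0,"rz":0,"x":0.17,"y":0,"z":-0.12,"fingers":0},{"rx":0,"ry":0,"rz":0,"x":0.17,"y":0,"z":-0.12,"fingers":0},{"rx":0,"ry":0,"rz":0,"x":0.17,"y":0,"z":-0.12,"fingers":0}]}}

```text
time: 31.22
ee_pos: [0.7035, -0.255, 0.2755]
eef_rot: [0.995, -0.099, -0.001, -0.001]
ft_force: [-0.9, -0.7, 0.3]
width: 0.0005
```

```bash
python3 go.py; python3 flaps.py .567 -.2265 -11.3 scene s17|tail -25;python3 flaps.py .567 -.2265 -11.3 wrist w17|tail -12
```

```text
t 31.23 p [ 0.7035 -0.255   0.2755] az -101.33 F [-0.9 -0.7  0.3] w 0.0005 q [-0.2   0.79  0.94  1.12 -0.61  1.51 -1.15]
0.082 0.09 1224 [ -4.3 -15.6] [149.8 135. ] 89.9
```

View pics/s17.png

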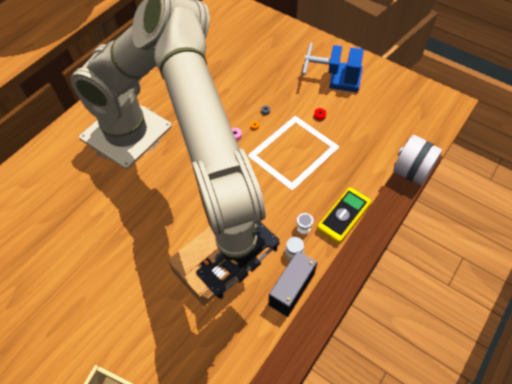

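View pics/w17.png

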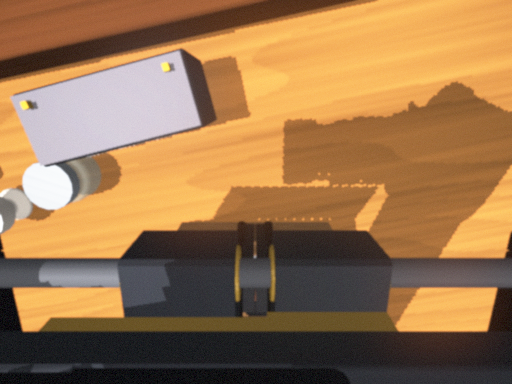

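{"api": "drive_tool", "payload": {"plan": [{"rx":0,"ry":0,"rz":0,"x":-0.002,"y":0,"z":0.05,"fingers":0},{"rx":0,"ry":0,"rz":0,"x":-0.01,"y":0,"z":0.082,"fingers":0},{"rx":0,"ry":0,"rz":0,"x":-0.03,"y":0,"z":0.082,"fingers":0},{"rx":0,"ry":0,"rz":0,"x":-0.045,"y":0,"z":0.082,"fingers":0},{"rx":0,"ry":0,"rz":0,"x":-0.06,"y":0,"z":0.08,"fingers":0},{"rx":0,"ry":0,"rz":0,"x":-0.075,"y":0,"z":0.082,"fingers":0},{"rx":0,"ry":0,"rz":0,"x":-0.088,"y":0,"z":0.089,"fingers":0},{"rx":0,"ry":0,"rz":0,"x":-0.1,"y":0,"z":0.1,"fingers":0},{"rx":0,"ry":0,"rz":0,"x":-0.108,"y":0,"z":0.111,"fingers":0},{"rx":0,"ry":0,"rz":0,"x":-0.11,"y":0,"z":0.118,"fingers":0},{"rx":0,"ry":0,"rz":0,"x":-0.11,"y":0,"z":0.1195,"fingers":0}]}}

```text
time: 32.7
ee_pos: [0.5956, -0.2326, 0.1565]
eef_rot: [0.995, -0.098, -0.002, -0.002]
ft_force: [-6.5, 3.7, 13.1]
width: 0.0003
```

{"api": "drive_tool", "payload": {"plan": [{"rx":0,"ry":0,"rz":0,"x":0,"y":0,"z":0,"fingers":0},{"rx":0,"ry":0,"rz":0,"x":0,"y":0,"z":-0.05,"fingers":0},{"rx":0,"ry":0,"rz":-0.03,"x":0,"y":0.04,"z":-0.1,"fingers":0},{"rx":0,"ry":0,"rz":-0.25,"x":-0.03,"y":0.19,"z":-0.12,"fingers":0},{"rx":0,"ry":0,"rz":-0.25,"x":-0.03,"y":0.19,"z":-0.12,"fingers":0.5},{"rx":0,"ry":0,"rz":-0.25,"x":-0.03,"y":0.19,"z":-0.12,"fingers":1},{"rx":0,"ry":0,"rz":-0.25,"x":-0.03,"y":0.19,"z":-0.12,"fingers":1},{"rx":0,"ry":0,"rz":-0.25,"x":-0.03,"y":0.19,"z":-0.12,"fingers":1},{"rx":0,"ry":0,"rz":-0.25,"x":-0.03,"y":0.19,"z":-0.12,"fingers":1},{"rx":0,"ry":0,"rz":-0.25,"x":-0.03,"y":0.19,"z":-0.12,"fingers":1},{"rx":0,"ry":0,"rz":-0.25,"x":-0.03,"y":0.19,"z":-0.12,"fingers":1},{"rx":0,"ry":0,"rz":-0.25,"x":-0.03,"y":0.19,"z":-0.12,"fingers":1}]}}

```text
time: 34.2
ee_pos: [0.5297, -0.4139, 0.2761]
eef_rot: [0.773, 0.634, 0.0, -0.001]
ft_force: [-0.3, -0.3, 0.1]
width: 0.0724
```

```bash
python3 go.py; python3 flaps.py .567 -.2265 -11.3 scene s18|tail -25;python3 flaps.py .567 -.2265 -11.3 top t18|tail -12
```

```text
t 34.2 p [ 0.5297 -0.4139  0.2761] az -11.34 F [-0.3 -0.3  0.1] w 0.0724 q [ 0.12  0.52  0.7   1.37 -0.33  1.37  0.62]
0.082 0.09 2692 [-1.5 -0.5] [143.1 180.1] 0.2
0.082 0.09 4141 [-1.6  0.2] [140.4 180.9] 0.1
```

View pics/s18.png

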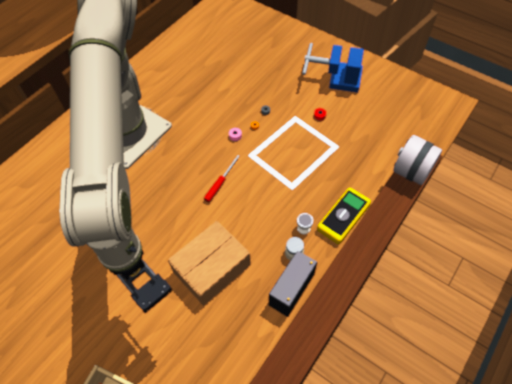

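View pics/t18.png

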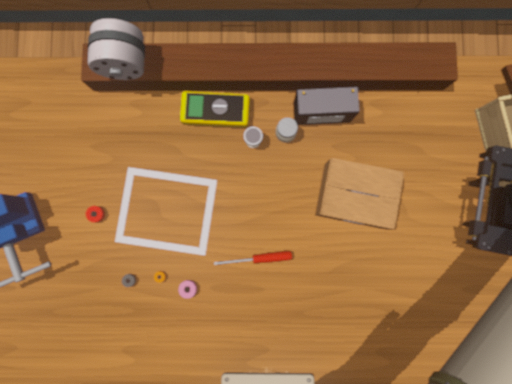

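```bash
python3 go.py .5412 -.3486 .097 -11.2; cat > path.py <<'E'
# path.py cx cy yaw  tx ty tyaw D n h0: car-like push path; prints rows relative to current tool pose
import sys; from h import *
cx,cy,a0,tx,ty,a1,D,step=map(float,sys.argv[1:9]); lead=float(sys.argv[9]) if len(sys.argv)>9 else 0
from scipy.optimize import least_squares
N=400
def traj(pL,full=False):
    p,Ln=pL; s=np.linspace(0,1,N)
    # heading (carton y az): a0 -> p -> a1, smooth piecewise
    th=np.radians(90+np.interp(s,[0,.45,1],[a0,p,a1]))
    x=cx+np.r_[0,np.cumsum(np.cos(th[:-1]))]*Ln/(N-1); y=cy+np.r_[0,np.cumsum(np.sin(th[:-1]))]*Ln/(N-1)
    return (x,y,th) if full else [(x[-1]-tx)*100,(y[-1]-ty)*100]
sol=least_squares(traj,[a0,np.hypot(tx-cx,ty-cy)],x_scale=[10,.1]); print('peak yaw,len',sol.x,sol.cost)
x,y,th=traj(sol.x,True)
s=monitor.read_state(); p=s['ee_pos']; R0=R.from_quat(s['eef_rot'])
n=int(np.ceil(sol.x[1]/step))
for i in range(1,n+1):
    k=int(round(i/n*(N-1))); t=th[k]
    px,py=x[k]-D*np.cos(t),y[k]-D*np.sin(t)
    yv=np.array([np.cos(t-np.pi/2),np.sin(t-np.pi/2),0]);zv=np.array([0,0,-1.])
    R1=R.from_matrix(np.c_[np.cross(yv,zv),yv,zv])
    d=R0.inv().apply(np.array([px,py,p[2]])-p); w=(R0.inv()*R1).as_rotvec()/2/np.pi
    print(i,'x %.3f y %.3f rz %.4f'%(d[0],d[1],w[2]),'carton',round(x[k],3),round(y[k],3),round(np.degrees(t)-90,1))
E
```

```text
t 34.3 p [ 0.5297 -0.4138  0.276 ] az -11.4 F [-0.1 -0.1  0.7] w 0.0806 q [ 0.12  0.52  0.7   1.37 -0.33  1.37  0.62]
to [0.5412, -0.3486, 0.097, -11.2] xyz [0.0658, -0.0012, 0.1791] r [-0.0004, -0.0003, -0.0006] rows>= 4.0
```

{"api": "drive_tool", "payload": {"plan": [{"rx":0,"ry":0,"rz":0,"x":0,"y":-0.001,"z":0.06,"fingers":1},{"rx":0,"ry":0,"rz":0,"x":0.01,"y":-0.001,"z":0.12,"fingers":1},{"rx":0,"ry":0,"rz":0,"x":0.03,"y":-0.001,"z":0.178,"fingers":1},{"rx":0,"ry":0,"rz":0,"x":0.06,"y":-0.001,"z":0.178,"fingers":1},{"rx":0,"ry":0,"rz":0,"x":0.066,"y":-0.001,"z":0.178,"fingers":1},{"rx":0,"ry":0,"rz":0,"x":0.066,"y":-0.001,"z":0.178,"fingers":1}]}}

```text
time: 35.05
ee_pos: [0.5417, -0.3486, 0.0988]
eef_rot: [0.773, 0.634, 0.0, -0.001]
ft_force: [0.7, -0.9, 0.6]
width: 0.0871
```

```bash
cat > cart.py <<'E'
import sys; from h import *
def pose(c):
    P=cloud(c); z=P[...,2]; x,y=P[...,0],P[...,1]
    g=(z>.080)&(z<.091)&(x>.38)&(x<.72)&(y<.42)&(y>-.4)
    k,l,s,ce=cv2.connectedComponentsWithStats(g.astype(np.uint8)); i=1+s[1:,4].argmax()
    r_=cv2.minAreaRect((P[l==i][:,:2]*1000).astype(np.float32)); (a,b),(w,h),an=r_
    if w>h: an-=90
    an=(an+90)%180-90
    return (a,b),(w,h),an,s[i,4]
for n in sys.argv[1].split(','):
    c=viewer.camera(n); save(c,sys.argv[2]+n); print(n,pose(c))
E
python3 cart.py top,scene a1; python3 path.py .5655 -.226 -11.2 .5255 .267 -8.2 .1 .016
```

```text
top ((565.6761474609375, -226.05487060546875), (180.6615447998047, 140.7452850341797), -11.240394592285156, np.int32(4268))
scene ((565.63818359375, -225.44366455078125), (177.07034301757812, 142.8041534423828), -11.364898681640625, np.int32(2734))
peak yaw,len [18.83307521  0.49977864] 3.0814879110195774e-28
1 x 0.041 y 0.003 rz -0.0061 carton 0.568 -0.211 -9.2
2 x 0.058 y 0.006 rz -0.0121 carton 0.571 -0.195 -7.0
3 x 0.073 y 0.008 rz -0.0177 carton 0.572 -0.18 -5.0
4 x 0.090 y 0.010 rz -0.0237 carton 0.573 -0.164 -2.8
5 x 0.105 y 0.011 rz -0.0293 carton 0.574 -0.149 -0.8
6 x 0.122 y 0.011 rz -0.0354 carton 0.574 -0.133 1.3
7 x 0.137 y 0.011 rz -0.0409 carton 0.573 -0.118 3.4
8 x 0.154 y 0.010 rz -0.0470 carton 0.572 -0.101 5.5
9 x 0.169 y 0.009 rz -0.0525 carton 0.57 -0.086 7.5
10 x 0.186 y 0.007 rz -0.0586 carton 0.568 -0.07 9.7
11 x 0.201 y 0.005 rz -0.0642 carton 0.565 -0.056 11.7
12 x 0.218 y 0.001 rz -0.0702 carton 0.561 -0.04 13.9
13 x 0.233 y -0.002 rz -0.0758 carton 0.558 -0.025 15.9
14 x 0.249 y -0.006 rz -0.0818 carton 0.553 -0.01 18.1
15 x 0.262 y -0.014 rz -0.0814 carto
[... 240 characters left out ...]
 x 0.326 y -0.060 rz -0.0602 carton 0.529 0.08 10.3
21 x 0.340 y -0.068 rz -0.0557 carton 0.526 0.096 8.7
22 x 0.353 y -0.075 rz -0.0516 carton 0.524 0.111 7.2
23 x 0.368 y -0.083 rz -0.0472 carton 0.522 0.127 5.6
24 x 0.382 y -0.090 rz -0.0431 carton 0.521 0.142 4.1
25 x 0.397 y -0.097 rz -0.0386 carton 0.52 0.158 2.5
26 x 0.411 y -0.103 rz -0.0345 carton 0.52 0.173 1.0
27 x 0.426 y -0.109 rz -0.0301 carton 0.52 0.19 -0.6
28 x 0.441 y -0.114 rz -0.0259 carton 0.52 0.205 -2.0
29 x 0.456 y -0.119 rz -0.0215 carton 0.521 0.221 -3.6
30 x 0.471 y -0.123 rz -0.0174 carton 0.522 0.236 -5.1
31 x 0.487 y -0.128 rz -0.0129 carton 0.524 0.252 -6.7
32 x 0.502 y -0.131 rz -0.0088 carton 0.525 0.267 -8.2
```

{"api": "drive_tool", "payload": {"plan": [{"rx":0,"ry":0,"rz":0,"x":0.01,"y":0.001,"z":0,"fingers":1},{"rx":0,"ry":0,"rz":0,"x":0.02,"y":0.001,"z":0,"fingers":1},{"rx":0,"ry":0,"rz":-0.003,"x":0.03,"y":0.002,"z":0,"fingers":1},{"rx":0,"ry":0,"rz":-0.006,"x":0.041,"y":0.003,"z":0,"fingers":1},{"rx":0,"ry":0,"rz":-0.012,"x":0.058,"y":0.006,"z":0,"fingers":1},{"rx":0,"ry":0,"rz":-0.0177,"x":0.073,"y":0.008,"z":0,"fingers":1},{"rx":0,"ry":0,"rz":-0.0237,"x":0.09,"y":0.01,"z":0,"fingers":1},{"rx":0,"ry":0,"rz":-0.0293,"x":0.105,"y":0.011,"z":0,"fingers":1},{"rx":0,"ry":0,"rz":-0.0354,"x":0.122,"y":0.011,"z":0,"fingers":1},{"rx":0,"ry":0,"rz":-0.041,"x":0.137,"y":0.011,"z":0,"fingers":1}]}}

```text
time: 36.4
ee_pos: [0.5791, -0.2147, 0.0983]
eef_rot: [0.684, 0.729, 0.0, -0.002]
ft_force: [1.2, -2.9, -2.3]
width: 0.0869
```

```bash
python3 go.py; python3 cart.py top,scene a2
```

```text
t 36.4 p [ 0.5791 -0.2147  0.0983] az 3.63 F [ 1.2 -2.9 -2.3] w 0.0869 q [-0.15  0.54  0.56  1.7  -0.34  1.    0.59]
top ((571.0894165039062, -105.63418579101562), (140.16758728027344, 165.36331176757812), 3.61148738861084, np.int32(3839))
scene ((572.5354614257812, -94.22351837158203), (141.07144165039062, 148.90237426757812), 5.6548051834106445, np.int32(1503))
```

View pics/a2scene.png

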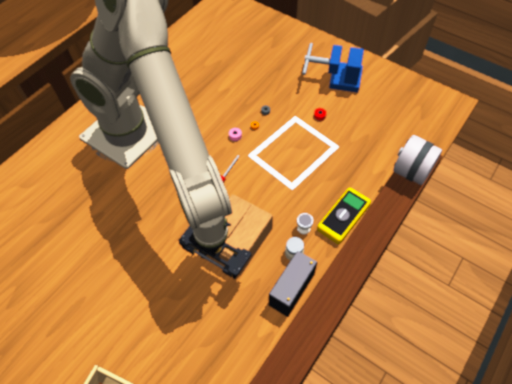

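```bash
sed -i 's/\[0,.45,1\]/[0,.35,1]/' path.py; python3 path.py .5717 -.113 3.6 .5255 .267 -8.2 .1025 .016
```

```text
peak yaw,len [17.88975558  0.38575553] 3.633705952113841e-24
1 x 0.014 y 0.001 rz -0.0042 carton 0.571 -0.098 5.2
2 x 0.029 y 0.004 rz -0.0088 carton 0.569 -0.082 6.9
3 x 0.045 y 0.005 rz -0.0133 carton 0.567 -0.067 8.5
4 x 0.060 y 0.007 rz -0.0179 carton 0.564 -0.052 10.1
5 x 0.076 y 0.008 rz -0.0224 carton 0.561 -0.036 11.8
6 x 0.092 y 0.008 rz -0.0270 carton 0.558 -0.021 13.4
7 x 0.108 y 0.008 rz -0.0315 carton 0.554 -0.006 15.1
8 x 0.123 y 0.008 rz -0.0360 carton 0.55 0.009 16.7
9 x 0.139 y 0.006 rz -0.0381 carton 0.545 0.023 17.5
10 x 0.153 y -0.001 rz -0.0337 carton 0.541 0.038 15.8
11 x 0.168 y -0.007 rz -0.0292 carton 0.537 0.053 14.2
12 x 0.183 y -0.012 rz -0.0247 carton 0.533 0.068 12.6
13 x 0.197 y -0.017 rz -0.0205 carton 0.53 0.082 11.1
14 x 0.212 y -0.021 rz -0.0161 carton 0.528 0.098 9.5
15 x 0.227 y -0.026 rz -0.0116 carton 0.525 0.113 7.9
16 x 0.242 y -0.029 rz -0.0071 carton 0.523 0.128 6.3
17 x 0.257 y -0.033 rz -0.0027 carton 0.522 0.144 4.7
18 x 0.273 y -0.036 rz 0.0018 carton 0.521 0.159 3.1
19 x 0.288 y -0.038 rz 0.0063 carton 0.52 0.174 1.5
20 x 0.304 y -0.040 rz 0.0108 carton 0.52 0.19 -0.2
21 x 0.320 y -0.042 rz 0.0152 carton 0.52 0.205 -1.8
22 x 0.335 y -0.043 rz 0.0197 carton 0.521 0.221 -3.4
23 x 0.351 y -0.044 rz 0.0242 carton 0.522 0.236 -5.0
24 x 0.367 y -0.044 rz 0.0286 carton 0.524 0.252 -6.6
25 x 0.382 y -0.044 rz 0.0331 carton 0.526 0.267 -8.2
```

{"api": "drive_tool", "payload": {"plan": [{"rx":0,"ry":0,"rz":-0.0042,"x":0.014,"y":0.001,"z":0,"fingers":1},{"rx":0,"ry":0,"rz":-0.0088,"x":0.029,"y":0.004,"z":0,"fingers":1},{"rx":0,"ry":0,"rz":-0.0133,"x":0.045,"y":0.005,"z":0,"fingers":1},{"rx":0,"ry":0,"rz":-0.0179,"x":0.06,"y":0.007,"z":0,"fingers":1},{"rx":0,"ry":0,"rz":-0.0224,"x":0.076,"y":0.008,"z":0,"fingers":1},{"rx":0,"ry":0,"rz":-0.027,"x":0.092,"y":0.008,"z":0,"fingers":1},{"rx":0,"ry":0,"rz":-0.0315,"x":0.108,"y":0.008,"z":0,"fingers":1},{"rx":0,"ry":0,"rz":-0.036,"x":0.123,"y":0.008,"z":0,"fingers":1},{"rx":0,"ry":0,"rz":-0.0381,"x":0.139,"y":0.006,"z":0,"fingers":1},{"rx":0,"ry":0,"rz":-0.0337,"x":0.153,"y":-0.001,"z":0,"fingers":1},{"rx":0,"ry":0,"rz":-0.0292,"x":0.168,"y":-0.007,"z":0,"fingers":1}]}}

```text
time: 37.88
ee_pos: [0.5611, -0.0478, 0.0987]
eef_rot: [0.616, 0.788, 0.0, -0.002]
ft_force: [1.1, -3.2, -0.9]
width: 0.0874
```

```bash
python3 go.py; python3 cart.py top,scene a3
```

```text
t 37.88 p [ 0.5611 -0.0478  0.0987] az 13.95 F [ 1.1 -3.2 -0.9] w 0.0874 q [-0.41  0.42  0.5   1.85 -0.25  0.94  0.45]
top ((533.8042602539062, 60.47684860229492), (140.00572204589844, 160.1719970703125), 13.976541519165039, np.int32(3322))
scene ((553.3577270507812, 79.66281127929688), (94.8581771850586, 138.41085815429688), 15.272669792175293, np.int32(824))
```

View pics/a3top.png

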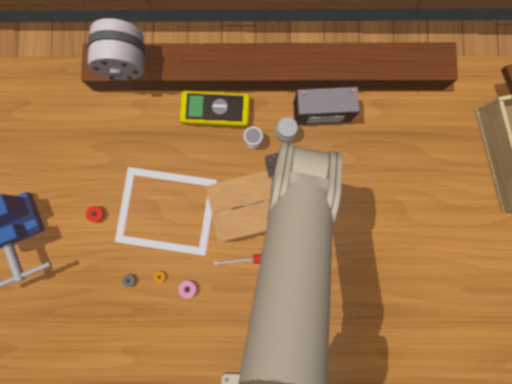

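```bash
sed -i 's/\[0,.35,1\]/[0,.3,1]/' path.py; python3 path.py .5362 .0509 14 .5255 .267 -8.2 .102 .015
```

```text
peak yaw,len [7.15412168 0.21771522] 4.118565132663545e-22
1 x 0.013 y -0.003 rz 0.0046 carton 0.533 0.065 12.5
2 x 0.027 y -0.005 rz 0.0088 carton 0.53 0.079 11.0
3 x 0.042 y -0.007 rz 0.0131 carton 0.527 0.094 9.4
4 x 0.056 y -0.008 rz 0.0172 carton 0.525 0.108 7.9
5 x 0.071 y -0.009 rz 0.0214 carton 0.523 0.122 6.4
6 x 0.086 y -0.010 rz 0.0255 carton 0.522 0.137 4.9
7 x 0.101 y -0.010 rz 0.0295 carton 0.521 0.151 3.5
8 x 0.116 y -0.009 rz 0.0336 carton 0.52 0.166 2.0
9 x 0.130 y -0.009 rz 0.0376 carton 0.52 0.18 0.6
10 x 0.145 y -0.008 rz 0.0417 carton 0.52 0.195 -0.9
11 x 0.160 y -0.006 rz 0.0458 carton 0.52 0.209 -2.4
12 x 0.174 y -0.004 rz 0.0498 carton 0.521 0.224 -3.8
13 x 0.189 y -0.002 rz 0.0539 carton 0.522 0.238 -5.3
14 x 0.203 y 0.000 rz 0.0579 carton 0.524 0.252 -6.7
15 x 0.218 y 0.003 rz 0.0620 carton 0.525 0.267 -8.2
```

{"api": "drive_tool", "payload": {"plan": [{"rx":0,"ry":0,"rz":0.0046,"x":0.013,"y":-0.003,"z":0,"fingers":1},{"rx":0,"ry":0,"rz":0.0088,"x":0.027,"y":-0.005,"z":0,"fingers":1},{"rx":0,"ry":0,"rz":0.0131,"x":0.042,"y":-0.007,"z":0,"fingers":1},{"rx":0,"ry":0,"rz":0.0172,"x":0.056,"y":-0.008,"z":0,"fingers":1},{"rx":0,"ry":0,"rz":0.0214,"x":0.071,"y":-0.009,"z":0,"fingers":1},{"rx":0,"ry":0,"rz":0.0255,"x":0.086,"y":-0.01,"z":0,"fingers":1},{"rx":0,"ry":0,"rz":0.0295,"x":0.101,"y":-0.01,"z":0,"fingers":1},{"rx":0,"ry":0,"rz":0.0336,"x":0.116,"y":-0.009,"z":0,"fingers":1},{"rx":0,"ry":0,"rz":0.0376,"x":0.13,"y":-0.009,"z":0,"fingers":1},{"rx":0,"ry":0,"rz":0.0376,"x":0.13,"y":-0.009,"z":0,"fingers":1}]}}

```text
time: 39.22
ee_pos: [0.5213, 0.0763, 0.0991]
eef_rot: [0.703, 0.711, 0.0, -0.002]
ft_force: [-1.1, -0.3, -0.6]
width: 0.0871
```

```bash
python3 go.py; python3 cart.py top,scene a4
```

```text
t 39.23 p [0.5213 0.0763 0.0991] az 0.59 F [-1.1 -0.3 -0.6] w 0.0871 q [-0.67  0.35  0.51  1.94 -0.22  0.91 -0.04]
top ((519.4981079101562, 224.7707061767578), (138.49301147460938, 88.76029968261719), -89.18409985303879, np.int32(2014))
scene ((527.5419921875, 201.41839599609375), (128.78924560546875, 136.80218505859375), 2.880782127380371, np.int32(994))
```

View pics/a4top.png

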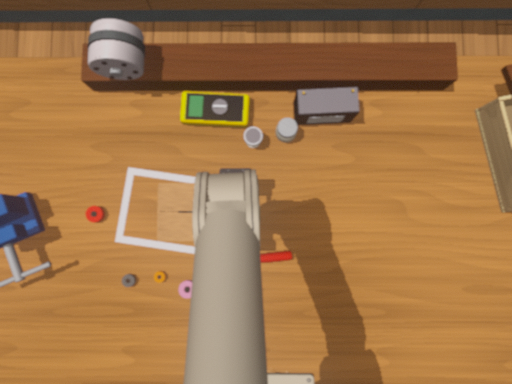

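```bash
python3 path.py .5202 .179 .7 .5255 .267 -8.2 .1025 .011
```

```text
peak yaw,len [-1.38576041  0.08825311] 1.2141062369417135e-26
1 x 0.011 y -0.001 rz 0.0016 carton 0.52 0.189 -0.1
2 x 0.021 y -0.003 rz 0.0038 carton 0.52 0.199 -0.9
3 x 0.031 y -0.004 rz 0.0062 carton 0.52 0.208 -1.7
4 x 0.041 y -0.005 rz 0.0092 carton 0.521 0.218 -2.8
5 x 0.051 y -0.007 rz 0.0122 carton 0.521 0.228 -3.9
6 x 0.060 y -0.008 rz 0.0152 carton 0.522 0.238 -5.0
7 x 0.070 y -0.009 rz 0.0182 carton 0.523 0.247 -6.0
8 x 0.080 y -0.009 rz 0.0213 carton 0.524 0.257 -7.1
9 x 0.090 y -0.010 rz 0.0242 carton 0.525 0.267 -8.2
```

{"api": "drive_tool", "payload": {"plan": [{"rx":0,"ry":0,"rz":0.0016,"x":0.011,"y":-0.001,"z":0,"fingers":1},{"rx":0,"ry":0,"rz":0.0038,"x":0.021,"y":-0.003,"z":0,"fingers":1},{"rx":0,"ry":0,"rz":0.0062,"x":0.031,"y":-0.004,"z":0,"fingers":1},{"rx":0,"ry":0,"rz":0.0092,"x":0.041,"y":-0.005,"z":0,"fingers":1},{"rx":0,"ry":0,"rz":0.0122,"x":0.051,"y":-0.007,"z":0,"fingers":1},{"rx":0,"ry":0,"rz":0.0152,"x":0.06,"y":-0.008,"z":0,"fingers":1},{"rx":0,"ry":0,"rz":0.0182,"x":0.07,"y":-0.009,"z":0,"fingers":1},{"rx":0,"ry":0,"rz":0.0213,"x":0.08,"y":-0.009,"z":0,"fingers":1},{"rx":0,"ry":0,"rz":0.023,"x":0.086,"y":-0.01,"z":0,"fingers":1},{"rx":0,"ry":0,"rz":0.024,"x":0.089,"y":-0.01,"z":0,"fingers":1},{"rx":0,"ry":0,"rz":0.024,"x":0.089,"y":-0.01,"z":0,"fingers":1}]}}

```text
time: 40.7
ee_pos: [0.5107, 0.1634, 0.0993]
eef_rot: [0.756, 0.655, -0.0, -0.001]
ft_force: [-0.9, -3.8, 1.2]
width: 0.0871
```

{"api": "drive_tool", "payload": {"plan": [{"rx":0,"ry":0,"rz":0,"x":-0.02,"y":0,"z":0,"fingers":1},{"rx":0,"ry":0,"rz":0,"x":-0.05,"y":0,"z":0,"fingers":1},{"rx":0,"ry":0,"rz":0,"x":-0.1,"y":0,"z":-0.05,"fingers":1},{"rx":0,"ry":0,"rz":0,"x":-0.16,"y":0,"z":-0.1,"fingers":1},{"rx":0,"ry":0,"rz":0,"x":-0.22,"y":0,"z":-0.15,"fingers":1},{"rx":0,"ry":0,"rz":0,"x":-0.25,"y":0,"z":-0.15,"fingers":1},{"rx":0,"ry":0,"rz":0,"x":-0.25,"y":0,"z":-0.15,"fingers":1}]}}

```text
time: 41.58
ee_pos: [0.475, -0.089, 0.2508]
eef_rot: [0.758, 0.652, 0.002, -0.001]
ft_force: [0.1, 1.4, 0.5]
width: 0.0868
```

```bash
python3 go.py; python3 cart.py top,scene a5
```

```text
t 41.58 p [ 0.475  -0.089   0.2508] az -8.62 F [0.1 1.4 0.5] w 0.0868 q [-0.6   0.03  0.72  1.91 -0.02  1.21 -0.03]
top ((523.9814453125, 264.42626953125), (181.20498657226562, 139.99571228027344), -8.217727661132812, np.int32(4210))
scene ((524.4509887695312, 263.6836853027344), (184.4794921875, 145.21014404296875), -8.580039978027344, np.int32(1802))
```

View pics/a5top.png

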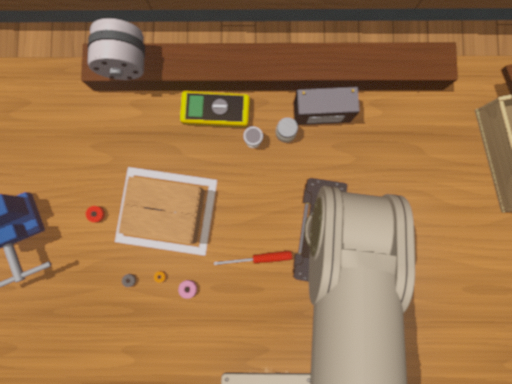

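View pics/a5scene.png

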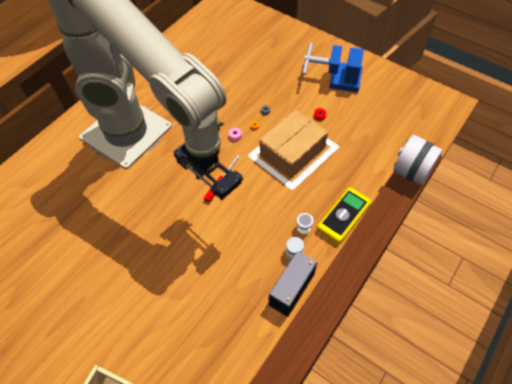

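```bash
python3 - <<'E'
from h import *
for n in ['top','scene']:
    c=viewer.camera(n); P=cloud(c); t=np.radians(-8.3); M=np.array([[np.cos(t),np.sin(t)],[-np.sin(t),np.cos(t)]])
    L=(P[...,:2]-[.524,.264])@M.T; z=P[...,2]; g=(abs(L[...,0])<.066)&(abs(L[...,1])<.085)&(c['depth']>0)
    for lo,hi in [(-.066,-.04),(-.04,-.005),(.005,.04),(.04,.066)]:
        q=g&(L[...,0]>lo)&(L[...,0]<hi); print(n,lo,np.percentile(z[q],[2,50,98]).round(4))
    x,y=P[...,0],P[...,1]; z=P[...,2]
    m=((z>.008)&(z<.12)&(x>.25)&(x<.82)&(y>-.3)&(y<.5)&(c['depth']>0)).astype(np.uint8)
    k,lab,st,_=cv2.connectedComponentsWithStats(m)
    for i in range(1,k):
        if st[i,4]>30: q=lab==i; print(st[i,4],[np.round(v) for v in cv2.minAreaRect((np.c_[x[q],y[q]]*1000).astype(np.float32))[:2]],c['color'][q].mean(0).round())
a=np.load('top0.npz'); c=viewer.camera('top'); d=cv2.absdiff(a['color'],c['color']).max(-1); cv2.imwrite('pics/diff.png',d)
for l in ['terminal_block']:
    print([(np.round(x['centre'],3).tolist(),round(x['confidence'],2)) for n in ['top','scene'] for x in nets.find_in(l,n)])
E
```

```text
top -0.066 [0.0836 0.087  0.0904]
top -0.04 [0.0839 0.087  0.0904]
top 0.005 [0.0839 0.087  0.09  ]
top 0.04 [0.0841 0.087  0.0904]
2575 [array([ 781., -118.]), array([101., 217.])] [127. 116. 113.]
1950 [array([784., 140.]), array([179.,  73.])] [120. 116.  54.]
284 [array([713.,  38.]), array([43., 46.])] [162. 151. 151.]
4509 [array([524., 264.]), array([181., 140.])] [190. 146.  99.]
239 [array([516., 450.]), array([42., 43.])] [193.  67.  44.]
477 [array([401.,  38.]), array([ 25., 198.])] [182.  79.  56.]
103 [array([355., 277.]), array([26., 28.])] [195. 130.  35.]
139 [array([346., 358.]), array([32., 32.])] [123. 106.  94.]
240 [array([325., 205.]), array([40., 43.])] [194. 138. 156.]
scene -0.066 [0.042  0.0861 0.0914]
scene -0.04 [0.0801 0.086  0.0918]
scene 0.005 [0.0808 0.0862 0.0914]
scene 0.04 [0.0811 0.0863 0.0913]
60 [array([347., 357.]), array([29., 39.])] [114. 101.  91.]
109 [array([517., 452.]), array([40., 48.])] [224.  29.  13.]
2752 [array([524., 262.]), array([185., 146.])] [192. 144.  84.]
45 [array([355., 276.]), array([25., 30.])] [238. 138.   4.]
114 [array([325., 203.]), array([42., 44.])] [230. 147. 187.]
92 [array([412., -41.]), array([26., 43.])] [201.  26.   9.]
1198 [array([781., 139.]), array([ 77., 186.])] [118. 127.  55.]
235 [array([714.,  36.]), array([44., 49.])] [189. 180. 182.]
1651 [array([ 783., -119.]), array([100., 216.])] [157. 151. 156.]
[]
```

View pics/diff.png

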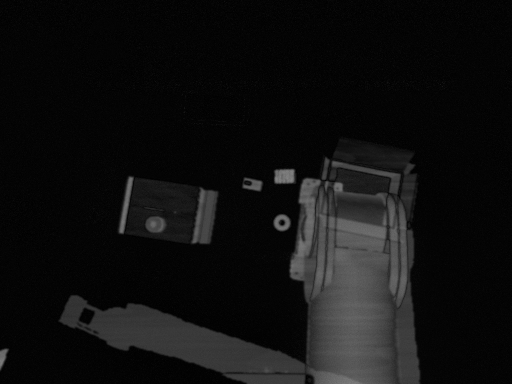

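```bash
python3 -c "
from h import *
print(workorder.close_job(), monitor.read_state()['time'])"
```

```text
the job is handed in; nothing more can be done
the job is handed in; nothing more can be done
```

The job is handed in: all four spares on the bench are in the carton, it is closed flat, and it stands inside the taped rectangle. It took about 42 s of the 210 s allowed.

- **Packing:** I packed the pulley, regulator, brush holder and bearing. The pulley was the larger of the two grey ones. I saw no terminal block in any picture, and the networks found none worth trusting, so I treated it as absent. The pulley and bearing were let go about 5 cm above the carton floor; the other two were set lower.
- **Closing:** Both end flaps went down first, then both long flaps. In the top camera the lid reads 87 mm high all across, as it should when fully closed.
- **Pushing:** The carton slid on the bench the whole way, pushed on its end wall by both open fingers.
- **Placing:** The carton is at about (0.524, 0.264) m, turned -8.3°. I measured the rectangle at (0.5255, 0.267) m, turned -8.2°. That leaves it about 3 mm off centre and within 0.4° of square. Both cameras agree to within a millimetre, so I left the 3 mm uncorrected.
- **Everything else:** A before-and-after comparison shows nothing else moved, and the gripper was clear of everything when I handed in. I noticed no knock to any item during the run.

No final check failed. One move call was refused before it started and had no effect. The hardest press was 25 N, from a fingertip on the right end flap, under the 40 N limit that applies to the arm and gripper body.

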